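# Put the marking-out kit back in its holders

### The job

The bamboo workshop is being tidied: put the four loose pieces of the marking-out kit back, each in the wooden holder that matches it. Lay the marker centred in both notches of the pen rest, drop the small bamboo ring flat over the dowel of the ring stand, and set the flat, pale oblong block squarely inside the oblong outline (long side along long side) and the chunky brown block squarely inside the square outline, each lying as it lay on the table. Let go of everything at the end.

Things in the scene. Friction and masses are not known exactly. Their poses are not given: they have to be found in the camera images.
- marker_center (a point): Whiteboard marker, white with a blue cap, lying on the table: 135 mm long along its y axis, round, 16 to 17 mm thick. Point at its centre, 8 mm above the table. Loose; it can roll about its own y axis, so its x and z axes mean little. Between the things and holders nothing on the table is taller than 60 mm; the tall bamboo work stands behind them.
- ring_small_center (a point): Small bamboo ring lying flat: outer diameter 42 mm (x) by 45 mm (y), round hole 24 mm, 12 mm high. Point at the centre of the hole, half-way up (6 mm). z up. Loose.
- block_pale_center (a point): Longer, pale grey flat oblong block, 36 mm (x) by 18 mm (y), 13 mm high. Point at its centre, half-way up (6.5 mm). z up. Loose. (The white scrap of crumpled paper and the shavings on the table are litter.)
- block_small_center (a point): Brown, nearly cubic wooden block, 26 mm (x) by 21 mm (y), 21 mm high. Point at its centre, half-way up (10.5 mm). z up. Loose.
- pen_rest_seat (a point): Fixed pen rest of light wood: base 58 mm (x) by 104 mm (y), 6 mm thick, with two V-notched supports 80 mm apart along y (each 10 mm thick; 70 mm free between them; V walls at 35 degrees, 42 mm wide at the mouth, lowest point 12 mm and tips 27 mm above the table). The marker lies along y across both supports and centres itself in the V. Point where the marker's centre then is, 21.8 mm above the table.
- ring_stand_seat (a point): Fixed ring stand of light wood: round foot 60 mm in diameter, 8 mm high, with one upright dowel 9 mm in diameter in the middle whose top is 36 mm above the table. The ring lies flat on the foot round the dowel. Point on the dowel's axis where the seated ring's centre is, 14 mm above the table.
- oblong_tile_seat (a point): Fixed light wooden tile, 84 mm (x) by 66 mm (y), 8 mm high, with a flat dark oblong outline, inside 52 mm (x) by 34 mm (y), which holds the pale block with 8 mm to spare on each side (block's x along tile's x). The outline is only a mark, with no raised edge. Point at its middle where the seated block's centre is, 14.5 mm above the table.
- square_tile_seat (a point): Fixed light wooden tile, 70 by 70 mm, 8 mm high, with a flat dark square outline, inside 40 by 40 mm along its x and y, for the brown block (any quarter turn). The outline is only a mark, with no raised edge. Point at its middle where the seated block's centre is, 18.5 mm above the table.
Mind the look-alikes: they are no part of the job. Of the things that look like the part that bears marker_center, take the one that is nearest to the robot's base at the start. What is shaped like the part that bears ring_small_center but blue is not meant.

How it is judged:
By the outcome, as a careful person would: the job done as asked, in the order asked, and still so for the second after the job is handed in, with the robot touching nothing.
It also fails if it takes over 141 s, if anything falls off the work surface, if the arm or the gripper's body presses on something with over 40 N, if the wrist force passes 120 N, or if a joint passes its speed limit or range.

### The arm

A 6-joint arm with a two-finger parallel gripper is mounted at the origin on the work surface; the furniture and walls round the work are solid. World frame = base frame: x ahead of the robot, y to its left, z up, the work surface at z = 0. Lengths are in mm, angles in degrees, forces in N, time in s.
With the tool pointing down it reaches from about 300 to 750 mm from the base axis. Payload 8.5 kg.
Tool frame: the origin (TCP) lies at the very end of the fingers, on their centre line; the grasp point (between the pads) lies 19 mm behind it; z points along the fingers, y is the line along which they close (so a half turn about z gives the same grasp; the last joint's range is limited). The gripper opens to 85 mm and grips with 20 to 120 N. Pads are 22 mm wide; open, the fingers measure 114 mm over their backs; the gripper's body (76 mm by 85 mm) begins 54 mm behind the grasp point. The pads swing forward as they close: fully open they stand 13 mm farther back than shut.
Start: joints at [56.419, 21.807, 74.336, -0, 83.858, -12.336], TCP at [199.289, 512.605, 231.322] pointing down, gripper open.
Joint ranges: [-178.18, 178.18], [-50.72, 133.34], [12.68, 142.11], [-81.47, 261.47], [9.98, 163.14], [-165.26, 165.26]. Speed limits (degrees/s): [136.94, 136.94, 180, 180, 180, 180].

### API

Orientations are given as a 3x3 rotation matrix whose columns are the frame's x, y, z axes.
In Python, from rig import env gives the robot as it stands. The module is installed in compiled form; this text tells all that it offers.
- The arm moves only by the tool arm_command, never from a script. Its argument "increments" is a list of rows, each an object of numbers: "ax", "ay", "az": the turn, a rotation vector about the tool's x, y, z in rad; "x", "y", "z": the shift along the tool's x, y, z in cm; "fingers": the opening, from -1 (shut) to 1 (fully open), so that 0 is half open. In form: [{"ax": .., "ay": .., "az": .., "x": .., "y": .., "z": .., "fingers": ..}, ...]. A call has 1 to 12 rows; each row is the pose to reach, as a shift and turn from the pose commanded when the call began, along the tool's axes at that moment; what a row does not reach only later rows make up. A row lasts 1/8 s, in which the tool goes at most 62.5 mm and 10.7 degrees, less where a joint would pass 70% of its speed; a pose out of reach is approached as far as the arm can. A call with a gripper value outside its range is refused whole. The fingers move at their own pace and stop on an object; "force" is the grip in N (left out, the last holds). Time passes only in rows, so rows that repeat a pose let the fingers close. It gives the time, the measured TCP pose, the force and the opening at its end, in the units of the state.
- env.state(): the state, without advancing time (a new reading comes with each control period).
- env.camera(name): name is "scene" or "top"; returns the picture (400x640x3 uint8, blue, green, red); there is no depth.
- env.get_calibration(name): a dict with "mtx" (3x3 intrinsics, pixels), "xyz" and "attitude" of the camera in the world. Camera axes: x right, y up, looking along -z (the intrinsics and any distortion apply to the point x, -y, -z); pixel columns grow to the right and rows downward; lengths in mm; the calibration is good to about 2 mm. A picture is of the moment at which its call begins. get_calibration takes no time and is no camera call.
- env.finish_job(): hands the job in, once; it reports no verdict.
The state is a dict: "t": time; "joint_pos": joint angles; "joint_vel": joint speeds; "joint_efforts": joint torques, N m; "position": TCP position; "eef_rot": TCP orientation; "ft_force": force on the tool from outside, world axes, zero at the start; "wrist_torque": the same for the moment, N m; "opening": opening from 0.0 (shut) to 1.0 (fully open).
Only numpy, scipy, OpenCV 4.12 (cv2) and the standard library are available. Lean on these libraries where they do the work, as an engineer would, in place of code of your own. Each camera call takes 0.05 s, during which the arm holds its last target. There are 200 camera calls.

## Working session

There is one attempt and no reset: what is moved stays moved. The work goes in short steps, Python scripts to look and compute and a tool call to move; the robot and the scene stay as the last step left them, time stands still between calls to the robot, and variables do not carry over. Pictures are saved under pics/ and viewed, on a budget of 14 in all, crops included, one or two more only if the job needs it, and the job is handed in when it is done.

Besides the shell and the picture viewer there is one more tool, called after "Emit:" by a JSON object that holds its "name" and its "arguments", one argument or row to a line. arm_command: Moves the arm, as the interface text tells. Its arguments: {"type":"object","properties":{"increments":{"type":"array"},"force":{"type":"number"}},"required":["increments"]}

```bash
mkdir -p pics; ls; python3 - <<'E'
from rig import env
import cv2
s=env.state()
print({k:(v.tolist() if hasattr(v,'tolist') else v) for k,v in s.items()})
for n in("scene","top"):
    cv2.imwrite(f"pics/{n}0.png",env.camera(n)); print(n,env.get_calibration(n))
E
```

```text
pics
{'t': 0.0, 'joint_pos': [56.41988862987262, 21.84118889377464, 74.3877216154101, -0.0004987900302422817, 83.86055759919046, -12.333843725439552], 'joint_vel': [0.002937596523642147, -0.08720096572115159, -0.1274349261974238, -0.018542659065299005, -0.10654131031467663, -0.04026301771329174], 'joint_efforts': [0.0004431331035448238, -44.84714984893799, -23.1278657913208, -0.00017607021163712488, 0.004811580438399687, 7.0416777475657e-06], 'position': [199.11122145217982, 512.3463210325039, 230.6924683089321], 'eef_rot': [[-0.9320316778244596, 0.36237579665196645, -0.000856465162941711], [0.3623766629407795, 0.9320308199263035, -0.0013057041804645508], [0.0003250963354671872, -0.0015273206457326782, -0.9999987808012655]], 'ft_force': [-0.20330819923664323, -0.3772112312430208, 0.002984100107476466], 'wrist_torque': [-0.005088788360065459, 0.004133543168369796, -0.02498270084442219], 'opening': 0.9989393409832708}
scene {'mtx': array([[361.38498927,   0.        , 319.3795743 ],
       [  0.        , 361.38498927, 208.80330309],
       [  0.        ,   0.        ,   1.        ]]), 'xyz': array([-176.05737894, -498.56827666,  567.52573928]), 'attitude': array([[ 0.53634948,  0.41474845, -0.73505983],
       [-0.84398722,  0.26753601, -0.46487638],
       [ 0.00384822,  0.86971731,  0.4935352 ]])}
top {'mtx': array([[474.41215423,   0.        , 322.32668339],
       [  0.        , 474.41215423, 196.38570278],
       [  0.        ,   0.        ,   1.        ]]), 'xyz': array([ 471.27220863,   12.08681437, 1154.20619365]), 'attitude': array([[-0.02459062,  0.9943688 , -0.10308245],
       [-0.99952851, -0.02255896,  0.02082904],
       [ 0.01838631,  0.10354605,  0.9944547 ]])}
```

View pics/top0.png

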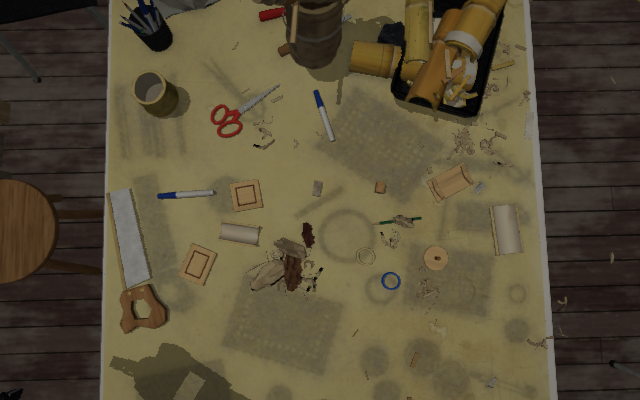

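View pics/scene0.png

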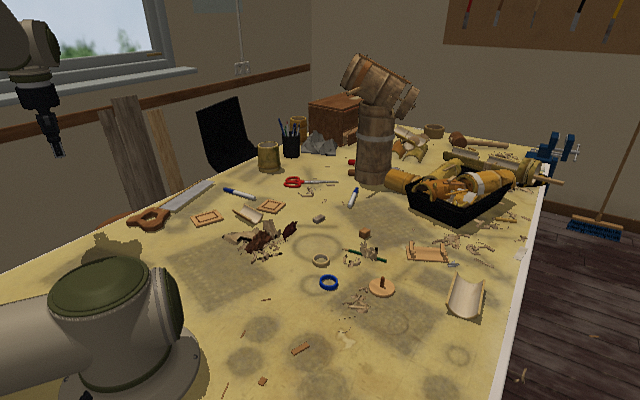

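The top view shows:
- **Markers:** candidates at (186,195) and (323,115). The first is nearer the base. The green pencil at (400,220) is not one.
- **Rings:** the bamboo ring is at (365,256). The blue one at (390,281) is a decoy, and stains are at (517,293) and (345,235).
- **Pale block:** (317,187). There is some scrap at (480,187).
- **Brown block:** (380,187).
- **Holders:** pen rest at (450,182), ring stand at (435,258), and tiles at (246,194) and (198,264).

I'll check these choices in one close crop.

```bash
cat > h.py <<'E'
import numpy as np, cv2
from rig import env
def ray(n,px):
    c=env.get_calibration(n); K=c['mtx']; d=np.array([(px[0]-K[0,2])/K[0,0],-(px[1]-K[1,2])/K[1,1],-1.])
    return np.array(c['xyz']),np.array(c['attitude'])@d
def plane(n,px,z):
    o,d=ray(n,px); return o+d*(z-o[2])/d[2]
def proj(n,p):
    c=env.get_calibration(n); q=np.array(c['attitude']).T@(np.array(p,float)-c['xyz']); K=c['mtx']
    return np.array([K[0,2]-K[0,0]*q[0]/q[2],K[1,2]+K[1,1]*q[1]/q[2]])
E
python3 - <<'E'
from h import *
a=cv2.imread('pics/top0.png');b=cv2.imread('pics/scene0.png')
u=cv2.resize(a[165:290,150:480],(792,300),interpolation=cv2.INTER_CUBIC)
v=cv2.resize(b[175:300,190:460],(648,300),interpolation=cv2.INTER_CUBIC)
o=np.zeros((600,792,3),np.uint8);o[:300]=u;o[300:,:648]=v
cv2.imwrite('pics/c1.png',o)
for k,p,z in [('marker',(186,195),8),('marker2',(323,115),8),('ring',(365,256),12),('pale',(317,187),13),('brown',(380,187),21),('rest',(450,182),15),('stand',(435,258),8),('sqA',(246,194),8),('obB',(198,264),8)]:
    w=plane('top',p,z);print(k,w.round(),np.hypot(*w[:2]).round(),proj('scene',w).round())
E
```

```text
marker [601. 318.   8.] 680.0 [239. 193.]
marker2 [792. -19.   8.] 793.0 [353. 196.]
ring [ 444. -110.   12.] 457.0 [320. 257.]
pale [613.   1.  13.] 613.0 [319. 216.]
brown [ 608. -151.   21.] 627.0 [364. 229.]
rest [ 618. -323.   15.] 697.0 [426. 249.]
stand [ 435. -279.    8.] 517.0 [381. 285.]
sqA [600. 173.   8.] 625.0 [272. 204.]
obB [435. 288.   8.] 522.0 [207. 216.]
```

View pics/c1.png

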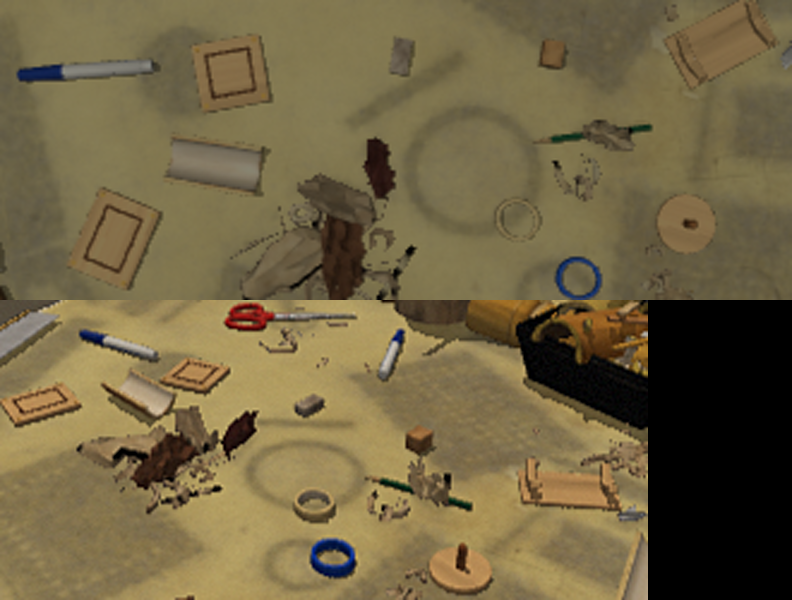

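The crop confirms the choices. The marker is at top (186,195) and the bamboo ring at (365,256). The grey block at (317,187) and the brown cube at (380,187) both agree across the two views. The left lower tile is the oblong one, and the one at (246,194) is square. Next I'll measure them.

```bash
cat > seg.py <<'E'
from h import *
def seg(img,c,r,thr,S=4,ch=None):
    x,y=int(c[0]-r),int(c[1]-r)
    roi=cv2.resize(img[y:y+2*r,x:x+2*r],None,fx=S,fy=S,interpolation=cv2.INTER_CUBIC)
    lab=cv2.cvtColor(roi,cv2.COLOR_BGR2LAB).astype(float)
    bg=np.median(lab.reshape(-1,3),axis=0)
    d=np.abs(lab-bg)@np.array(ch or [.5,1,1])
    m=(d>thr).astype(np.uint8)*255
    m=cv2.morphologyEx(m,cv2.MORPH_OPEN,np.ones((5,5)))
    cs,_=cv2.findContours(m,cv2.RETR_EXTERNAL,cv2.CHAIN_APPROX_NONE)
    k=max(cs,key=lambda q:cv2.contourArea(q)-20*np.linalg.norm(q.mean((0,1))-S*r))
    cv2.drawContours(roi,[k],-1,(255,0,255),1)
    pts=(k[:,0,:]+.5)/S-.5+[x,y]
    return pts,roi
def fit(n,pts,z):
    w=np.array([plane(n,p,z)[:2] for p in pts],np.float32)
    return cv2.minAreaRect(cv2.convexHull(w))
ITEMS=[('marker',(186,195),34,8,22),('ring',(365,256),14,6,12),('pale',(317,187),13,10,12),('brown',(380,187),12,14,14),('rest',(450,182),34,12,14),('stand',(435,258),20,8,14),('sqA',(246,194),26,8,14),('obB',(198,264),28,8,14)]
E
python3 - <<'E'
from seg import *
a=cv2.imread('pics/top0.png');t=[]
for k,c,r,z,th in ITEMS:
    p,roi=seg(a,c,r,th); (cx,cy),(w,h),an=fit('top',p,z)
    print(k,round(cx,1),round(cy,1),'size',round(w,1),round(h,1),'ang',round(an,1))
    t.append(cv2.resize(roi,(200,200)))
cv2.imwrite('pics/s1.png',np.vstack([np.hstack(t[:4]),np.hstack(t[4:])]))
E
```

```text
marker 603.3 316.5 size 18.0 145.7 ang 2.6
ring 445.7 -96.4 size 4.8 15.5 ang 88.1
pale 609.4 0.1 size 23.2 39.3 ang 79.9
brown 607.3 -152.6 size 27.7 27.1 ang 76.0
rest 604.8 -318.4 size 2.4 2.5 ang 87.0
stand 444.1 -282.8 size 56.3 38.2 ang 77.3
sqA 597.7 174.1 size 50.1 49.5 ang 9.1
obB 435.0 291.3 size 43.4 61.4 ang 66.3
```

View pics/s1.png

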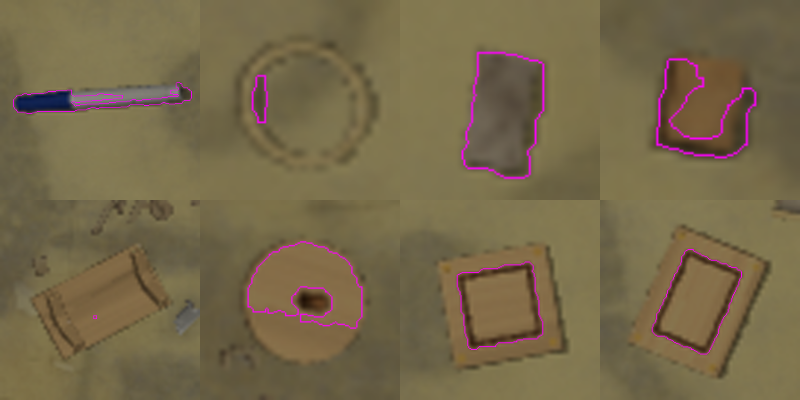

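The marker, pale block and both tile outlines segmented well. The ring, brown block, stand and rest need a redness mask, or Hough for the ring. In its tile the ring's centre is at about (366,256).

```bash
python3 - <<'E'
from seg import *
a=cv2.imread('pics/top0.png');t=[];S=6
for k,c,r,z,th in [('brown',(380,187),14,14,4),('rest',(450,182),34,10,4),('stand',(435,258),20,6,4),('sqA',(246,194),26,5,4),('obB',(198,264),28,5,4),('ring',(365,256),14,9,0)]:
    x,y=c[0]-r,c[1]-r
    roi=cv2.resize(a[y:y+2*r,x:x+2*r],None,fx=S,fy=S,interpolation=cv2.INTER_CUBIC)
    lab=cv2.cvtColor(roi,cv2.COLOR_BGR2LAB).astype(float)
    if k=='ring':
        h=cv2.HoughCircles(cv2.GaussianBlur(roi[...,1],(5,5),0),cv2.HOUGH_GRADIENT,1,200,param1=60,param2=12,minRadius=50,maxRadius=64)
        q=h[0,0];print('hough',q);cv2.circle(roi,(int(q[0]),int(q[1])),int(q[2]),(255,0,255),1)
        print(k,plane('top',(q[:2]+.5)/S-.5+[x,y],z).round(1))
    else:
        A=lab[...,1]-np.median(lab[...,1]) if k in('brown',) else lab[...,1]-np.percentile(lab[...,1],30)
        m=cv2.morphologyEx((A>th).astype(np.uint8)*255,cv2.MORPH_OPEN,np.ones((7,7)))
        cs,_=cv2.findContours(m,cv2.RETR_EXTERNAL,cv2.CHAIN_APPROX_NONE);q=max(cs,key=cv2.contourArea)
        cv2.drawContours(roi,[q],-1,(255,0,255),1)
        (cx,cy),(w,h),an=fit('top',(q[:,0]+.5)/S-.5+[x,y],z)
        print(k,round(cx,1),round(cy,1),'size',round(w,1),round(h,1),'ang',round(an,1))
        if k=='stand':
            e=cv2.fitEllipse(q);print(' ell',plane('top',(np.array(e[0])+.5)/S-.5+[x,y],z).round(1),e)
    t.append(cv2.resize(roi,(260,260)))
cv2.imwrite('pics/s2.png',np.vstack([np.hstack(t[:3]),np.hstack(t[3:])]))
E
```

```text
brown 609.8 -151.5 size 21.8 26.6 ang 79.9Traceback (most recent call last):
  File "<stdin>", line 16, in <module>
  File "seg.py", line 16, in fit
    w=np.array([plane(n,p,z)[:2] for p in pts],np.float32)
                ~~~~~^^^^^^^
  File "h.py", line 7, in plane
    o,d=ray(n,px); return o+d*(z-o[2])/d[2]
        ~~~^^^^^^
  File "h.py", line 4, in ray
    c=env.get_calibration(n); K=c['mtx']; d=np.array([(px[0]-K[0,2])/K[0,0],-(px[1]-K[1,2])/K[1,1],-1.])
ValueError: time passes only in moves, steps and waits
```

The repeated calibration calls were refused, so I'll cache the calibration.

```bash
sed -i 's/^from rig import env/from rig import env\nCAL={n:env.get_calibration(n) for n in ("top","scene")}/; s/c=env.get_calibration(n)/c=CAL[n]/' h.py
cat > m2.py <<'E'
from seg import *
a=cv2.imread('pics/top0.png');t=[];S=6
for k,c,r,z,th in [('brown',(380,187),14,14,4),('rest',(450,182),34,10,4),('stand',(435,258),20,6,4),('sqA',(246,194),26,5,4),('obB',(198,264),28,5,4),('ring',(365,256),14,9,0)]:
    x,y=c[0]-r,c[1]-r
    roi=cv2.resize(a[y:y+2*r,x:x+2*r],None,fx=S,fy=S,interpolation=cv2.INTER_CUBIC)
    lab=cv2.cvtColor(roi,cv2.COLOR_BGR2LAB).astype(float)
    if k=='ring':
        h=cv2.HoughCircles(cv2.GaussianBlur(roi[...,1],(5,5),0),cv2.HOUGH_GRADIENT,1,200,param1=60,param2=12,minRadius=50,maxRadius=64)
        q=h[0,0];print('hough',q);cv2.circle(roi,(int(q[0]),int(q[1])),int(q[2]),(255,0,255),1)
        print(k,plane('top',(q[:2]+.5)/S-.5+[x,y],z).round(1))
    else:
        A=lab[...,1]-np.percentile(lab[...,1],30)
        m=cv2.morphologyEx((A>th).astype(np.uint8)*255,cv2.MORPH_OPEN,np.ones((7,7)))
        cs,_=cv2.findContours(m,cv2.RETR_EXTERNAL,cv2.CHAIN_APPROX_NONE);q=max(cs,key=cv2.contourArea)
        cv2.drawContours(roi,[q],-1,(255,0,255),1)
        (cx,cy),(w,h),an=fit('top',(q[:,0]+.5)/S-.5+[x,y],z)
        print(k,round(cx,1),round(cy,1),'size',round(w,1),round(h,1),'ang',round(an,1))
        if k=='stand':
            e=cv2.fitEllipse(q);print(' ell',plane('top',(np.array(e[0])+.5)/S-.5+[x,y],z).round(1),e)
    t.append(cv2.resize(roi,(260,260)))
cv2.imwrite('pics/s2.png',np.vstack([np.hstack(t[:3]),np.hstack(t[3:])]))
E
python3 m2.py
```

```text
brown 609.7 -151.5 size 22.7 27.8 ang 79.9
rest 616.6 -320.7 size 56.3 93.7 ang 26.4
stand 435.3 -280.9 size 58.5 54.6 ang 67.7
 ell [ 435.9 -281.8    6. ] ((126.70320129394531, 119.57736206054688), (129.2050323486328, 142.40699768066406), 155.67617797851562)
sqA 598.0 174.1 size 68.8 69.4 ang 8.8
obB 434.8 291.5 size 65.6 83.4 ang 66.3
hough [96.5 84.5 53.3]
ring [ 444.5 -114.8    9. ]
```

View pics/s2.png

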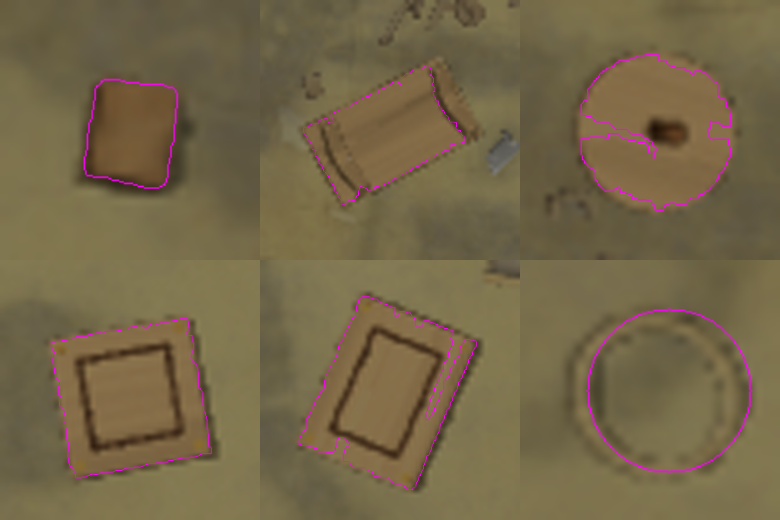

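The tiles and brown block are good. The mask missed the rest's far support, and the Hough circle for the ring landed to the right of it. I'll refine those along with the marker's ends, then check by overlay in both views.

```bash
cat > m3.py <<'E'
from seg import *
a=cv2.imread('pics/top0.png');b=cv2.imread('pics/scene0.png')
# ring: local darkness/brightness texture -> hull -> enclosing circle
S=6;x,y,r=365-14,256-14,14
roi=cv2.resize(a[y:y+28,x:x+28],None,fx=S,fy=S,interpolation=cv2.INTER_CUBIC)
g=roi[...,2].astype(float);d=g-np.median(g)
m=(np.abs(d)>9).astype(np.uint8);m=cv2.morphologyEx(m,cv2.MORPH_OPEN,np.ones((3,3)))
cs,_=cv2.findContours(m,cv2.RETR_EXTERNAL,cv2.CHAIN_APPROX_NONE);q=max(cs,key=lambda c:cv2.boundingRect(c)[2]*cv2.boundingRect(c)[3])
e=cv2.fitEllipse(cv2.convexHull(q));pc=(np.array(e[0])+.5)/S-.5+[x,y]
ring=plane('top',pc,9);print('ring',ring.round(1),np.array(e[1])/S*2.42,pc)
# marker ends by colour in both views
def mk(img,c,rx,ry):
    x,y=c[0]-rx,c[1]-ry;roi=cv2.resize(img[y:y+2*ry,x:x+2*rx],None,fx=4,fy=4,interpolation=cv2.INTER_CUBIC)
    lab=cv2.cvtColor(roi,cv2.COLOR_BGR2LAB).astype(float);bg=np.median(lab.reshape(-1,3),axis=0)
    m=((bg[2]-lab[...,2])>9).astype(np.uint8)   # bluer than the yellow table
    cs,_=cv2.findContours(m,cv2.RETR_EXTERNAL,cv2.CHAIN_APPROX_NONE);q=max(cs,key=cv2.contourArea)
    p=(q[:,0]+.5)/4-.5+[x,y];i,j=p[:,0].argmin(),p[:,0].argmax();return p,p[i],p[j]
p,e0,e1=mk(a,(186,195),34,14);print('marker top',fit('top',p,8),e0,e1)
p2,f0,f1=mk(b,(239,193),24,14);print('marker scene',fit('scene',p2,8),f0,f1)
rest=np.array([618.9,-325.3]);u=np.radians(26.4);ux=np.array([np.cos(u),np.sin(u)]);uy=np.array([-ux[1],ux[0]])
P=[]
for sx in(-29,29):
    for sy in(-52,52): P.append(((*(rest+sx*ux+sy*uy),0)))
for sx in(-21,21):
    for sy in(-45,-35,35,45): P.append(((*(rest+sx*ux+sy*uy),27)))
D=[(ring[0]+22*np.cos(t),ring[1]+22*np.sin(t),12) for t in np.arange(0,6.28,.5)]
stand=np.array([435.9,-281.8])
D+=[(stand[0],stand[1],8),(stand[0],stand[1],36)]+[(stand[0]+30*np.cos(t),stand[1]+30*np.sin(t),8) for t in np.arange(0,6.28,.5)]
D+=P+[(602,252,8),(602,384,8)]
def ov(n,img,x0,y0,w,h,s):
    c=cv2.resize(img[y0:y0+h,x0:x0+w],None,fx=s,fy=s,interpolation=cv2.INTER_CUBIC)
    for k in D:
        z=((proj(n,k)+.5-[x0,y0])*s).astype(int)
        if 0<=z[0]<w*s and 0<=z[1]<h*s: cv2.circle(c,tuple(int(v) for v in z),1,(255,0,255),-1)
    return c
A=np.hstack([ov('top',a,345,160,135,125,4)[:,:540],ov('top',a,155,170,65,125,4)])
B=np.hstack([ov('scene',b,305,235,150,65,4),ov('scene',b,215,170,50,65,4)])
o=np.zeros((A.shape[0]//1*1+B.shape[0],800,3),np.uint8);o[:500,:A.shape[1]]=A;o[500:,:B.shape[1]]=B
cv2.imwrite('pics/s3.png',cv2.resize(o,None,fx=.78,fy=.78,interpolation=cv2.INTER_AREA))
E
python3 m3.py
```

```text
ring [ 444.8 -116.3    9. ] [38.91954648 76.19677867] [367.30622991 255.54682922]
marker top ((603.2394409179688, 318.06573486328125), (17.224496841430664, 142.424072265625), 2.0281457901000977) [156.125 195.125] [215.375 193.375]
marker scene ((600.0509643554688, 314.69830322265625), (164.45257568359375, 36.21487045288086), 89.87921905517578) [222.125 187.875] [256.375 199.375]
```

View pics/s3.png

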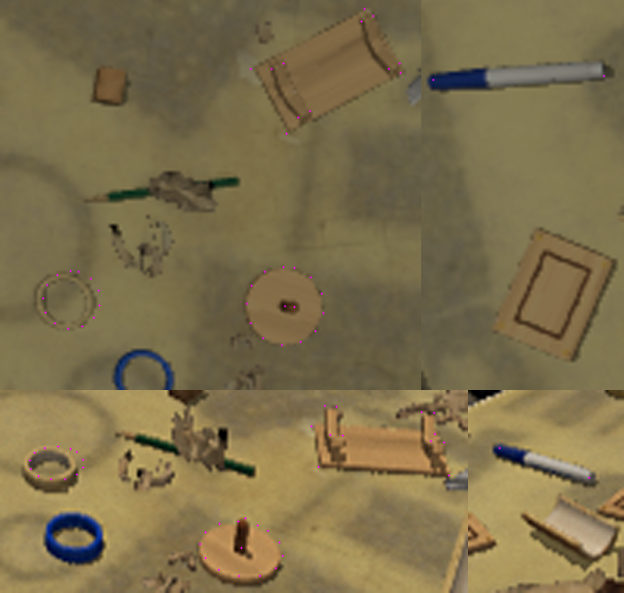

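The rest and stand overlays match in both views, and the marker's ends match about (602.5,318). The ring dots sit about 1.5 px right, so the ring is at about (445,-112). Now the moves.

```bash
cat > go.py <<'E'
import sys,numpy as np
from scipy.spatial.transform import Rotation as R
from rig import env
s=env.state();p=np.array(s['position']);M=np.array(s['eef_rot'])
print('t',round(s['t'],2),'pos',p.round(1),'yaw',round(np.degrees(np.arctan2(M[1,1],M[0,1])),1),'open mm',round(85*s['opening'],1),'F',np.round(s['ft_force'],1),'j6',round(s['joint_pos'][5]))
v=[float(q) for q in sys.argv[1:]]
for i in range(0,len(v),4):
    x,y,z,a=v[i:i+4];a=np.radians(a)
    T=np.array([[np.sin(a),np.cos(a),0],[-np.cos(a),np.sin(a),0],[0,0,-1]])
    print('shift cm',(M.T@(np.array([x,y,z])-p)/10).round(2),'turn',R.from_matrix(M.T@T).as_rotvec().round(3))
E
python3 go.py 603 318 120 2.3 603 318 3 2.3
```

```text
t 0.1 pos [199.1 512.4 230.8] yaw 68.8 open mm 85.0 F [1.1 0.9 1.3] j6 -12Traceback (most recent call last):
  File "go.py", line 10, in <module>
    print('shift cm',(M.T@(np.array([x,y,z])-p)/10).round(2),'turn',R.from_matrix(M.T@T).as_rotvec().round(3))
                                                                    ~~~~~~~~~~~~~^^^^^^^
  File "scipy/spatial/transform/_rotation.pyx", line 1143, in scipy.spatial.transform._rotation.Rotation.from_matrix
ValueError: Non-positive determinant (left-handed or null coordinate frame) in rotation matrix 0: [[-3.99428557e-01 -9.16764289e-01 -2.56754826e-04]
 [-9.16763670e-01  3.99427921e-01  1.30736535e-03]
 [ 1.09599082e-03 -7.57582553e-04  9.99999112e-01]].
```

```bash
sed -i 's/\[np.sin(a),np.cos(a),0\],\[-np.cos(a)/[-np.sin(a),np.cos(a),0],[np.cos(a)/' go.py
python3 go.py 603 318 120 2.3 603 318 3 2.3
```

```text
t 0.1 pos [199.1 512.4 230.8] yaw 68.8 open mm 85.0 F [1.1 0.9 1.3] j6 -12
shift cm [-44.69  -3.47  11.07] turn [-1.00e-03  1.00e-03  1.16e+00]
shift cm [-44.69  -3.46  22.77] turn [-1.00e-03  1.00e-03  1.16e+00]
```

Emit:
{"name": "arm_command", "arguments": {
  "increments": [
    {"x": -44.7,"y": -3.5,"z": 11.1,"az": 1.16,"fingers": 0.0},
    {"x": -44.7,"y": -3.5,"z": 11.1,"az": 1.16,"fingers": 0.0},
    {"x": -44.7,"y": -3.5,"z": 11.1,"az": 1.16,"fingers": 0.0},
    {"x": -44.7,"y": -3.5,"z": 11.1,"az": 1.16,"fingers": 0.0},
    {"x": -44.7,"y": -3.5,"z": 11.1,"az": 1.16,"fingers": 0.0},
    {"x": -44.7,"y": -3.5,"z": 11.1,"az": 1.16,"fingers": 0.0},
    {"x": -44.7,"y": -3.5,"z": 11.1,"az": 1.16,"fingers": 0.0},
    {"x": -44.7,"y": -3.5,"z": 11.1,"az": 1.16,"fingers": 0.0},
    {"x": -44.7,"y": -3.5,"z": 11.1,"az": 1.16,"fingers": 0.0},
    {"x": -44.7,"y": -3.5,"z": 11.1,"az": 1.16,"fingers": 0.0},
    {"x": -44.7,"y": -3.5,"z": 11.1,"az": 1.16,"fingers": 0.0},
    {"x": -44.7,"y": -3.5,"z": 11.1,"az": 1.16,"fingers": 0.0}
  ],
  "force": 30
}}

```text
schema error: expected keys ax, ay, az, x, y, z, fingers
```

```bash
python3 go.py 603 318 4 2.3 
```

```text
t 0.1 pos [199.1 512.4 230.8] yaw 68.8 open mm 85.0 F [1.1 0.9 1.3] j6 -12
shift cm [-44.69  -3.46  22.67] turn [-1.00e-03  1.00e-03  1.16e+00]
```

All keys are needed in each row.

Emit:
{"name": "arm_command", "arguments": {
  "increments": [
    {"ax": 0,"ay": 0,"az": 1.16,"x": -44.7,"y": -3.5,"z": 11.1,"fingers": 0},
    {"ax": 0,"ay": 0,"az": 1.16,"x": -44.7,"y": -3.5,"z": 11.1,"fingers": 0},
    {"ax": 0,"ay": 0,"az": 1.16,"x": -44.7,"y": -3.5,"z": 11.1,"fingers": 0},
    {"ax": 0,"ay": 0,"az": 1.16,"x": -44.7,"y": -3.5,"z": 11.1,"fingers": 0},
    {"ax": 0,"ay": 0,"az": 1.16,"x": -44.7,"y": -3.5,"z": 11.1,"fingers": 0},
    {"ax": 0,"ay": 0,"az": 1.16,"x": -44.7,"y": -3.5,"z": 11.1,"fingers": 0},
    {"ax": 0,"ay": 0,"az": 1.16,"x": -44.7,"y": -3.5,"z": 11.1,"fingers": 0},
    {"ax": 0,"ay": 0,"az": 1.16,"x": -44.7,"y": -3.5,"z": 11.1,"fingers": 0},
    {"ax": 0,"ay": 0,"az": 1.16,"x": -44.7,"y": -3.5,"z": 11.1,"fingers": 0},
    {"ax": 0,"ay": 0,"az": 1.16,"x": -44.7,"y": -3.5,"z": 11.1,"fingers": 0},
    {"ax": 0,"ay": 0,"az": 1.16,"x": -44.7,"y": -3.5,"z": 11.1,"fingers": 0},
    {"ax": 0,"ay": 0,"az": 1.16,"x": -44.7,"y": -3.5,"z": 11.1,"fingers": 0}
  ],
  "force": 30
}}

```text
t: 1.6
position: [602.6, 318.7, 120.9]
eef_rot: [[-0.041, 0.999, 0.001], [0.999, 0.041, 0.0], [0.0, 0.001, -1.0]]
ft_force: [0.7, 0.3, 0.3]
opening: 0.5
```

```bash
python3 go.py 603 318 4 2.3 
```

```text
t 1.6 pos [602.6 318.7 120.9] yaw 2.4 open mm 42.5 F [0.7 0.3 0.3] j6 16
shift cm [-0.07  0.03 11.69] turn [ 0.001 -0.     0.001]
```

Emit:
{"name": "arm_command", "arguments": {
  "increments": [
    {"ax": 0,"ay": 0,"az": 0,"x": 0,"y": 0,"z": 5,"fingers": 0},
    {"ax": 0,"ay": 0,"az": 0,"x": -0.1,"y": 0,"z": 9,"fingers": 0},
    {"ax": 0,"ay": 0,"az": 0,"x": -0.1,"y": 0,"z": 11,"fingers": 0},
    {"ax": 0,"ay": 0,"az": 0,"x": -0.1,"y": 0,"z": 11.7,"fingers": 0},
    {"ax": 0,"ay": 0,"az": 0,"x": -0.1,"y": 0,"z": 11.7,"fingers": 0},
    {"ax": 0,"ay": 0,"az": 0,"x": -0.1,"y": 0,"z": 11.7,"fingers": -1},
    {"ax": 0,"ay": 0,"az": 0,"x": -0.1,"y": 0,"z": 11.7,"fingers": -1},
    {"ax": 0,"ay": 0,"az": 0,"x": -0.1,"y": 0,"z": 11.7,"fingers": -1},
    {"ax": 0,"ay": 0,"az": 0,"x": -0.1,"y": 0,"z": 11.7,"fingers": -1},
    {"ax": 0,"ay": 0,"az": 0,"x": -0.1,"y": 0,"z": 11.7,"fingers": -1},
    {"ax": 0,"ay": 0,"az": 0,"x": -0.1,"y": 0,"z": 11.7,"fingers": -1}
  ],
  "force": 30
}}

```text
t: 2.98
position: [603.9, 317.3, 4.7]
eef_rot: [[-0.04, 0.999, 0.002], [0.999, 0.04, 0.001], [0.001, 0.002, -1.0]]
ft_force: [-0.5, 0.3, 6.3]
opening: 0.166
```

```bash
python3 go.py 603 318 120 2.3 
```

```text
t 2.98 pos [603.9 317.3   4.7] yaw 2.3 open mm 14.1 F [-0.5  0.3  6.3] j6 15
shift cm [  0.09  -0.06 -11.53] turn [ 0.002 -0.001 -0.   ]
```

Emit:
{"name": "arm_command", "arguments": {
  "increments": [
    {"ax": 0,"ay": 0,"az": 0,"x": 0,"y": 0,"z": -2,"fingers": -1},
    {"ax": 0,"ay": 0,"az": 0,"x": 0,"y": 0,"z": -6,"fingers": -1},
    {"ax": 0,"ay": 0,"az": 0,"x": 0,"y": 0,"z": -10,"fingers": -1},
    {"ax": 0,"ay": 0,"az": 0,"x": 0,"y": 0,"z": -11.5,"fingers": -1},
    {"ax": 0,"ay": 0,"az": 0,"x": 0,"y": 0,"z": -11.5,"fingers": -1}
  ]
}}

```text
t: 3.6
position: [603.3, 317.0, 118.5]
eef_rot: [[-0.04, 0.999, 0.001], [0.999, 0.04, 0.0], [0.0, 0.001, -1.0]]
ft_force: [1.1, 0.5, -0.3]
opening: 0.164
```

```bash
cat > look.py <<'E'
import sys
from h import *
# look.py out name x0 y0 w h scale  (repeat name..)
v=sys.argv[2:];o=[]
for i in range(0,len(v),6):
    n=v[i];x,y,w,h=map(int,v[i+1:i+5]);s=float(v[i+5]);im=env.camera(n);cv2.imwrite(f'pics/raw_{sys.argv[1]}_{n}.png',im)
    o.append(cv2.resize(im[y:y+h,x:x+w],None,fx=s,fy=s,interpolation=cv2.INTER_CUBIC))
W=max(k.shape[1] for k in o);o=[cv2.copyMakeBorder(k,0,0,0,W-k.shape[1],cv2.BORDER_CONSTANT) for k in o]
cv2.imwrite(f'pics/{sys.argv[1]}.png',np.vstack(o))
E
python3 look.py l1 top 120 110 160 140 2 scene 150 80 160 140 2
python3 go.py 619 -325.3 130 26.4
```

```text
t 3.7 pos [602.6 316.7 116.5] yaw 2.3 open mm 14.0 F [ 0.6  0.2 -1.4] j6 16
shift cm [-64.22  -0.92  -1.3 ] turn [-0.003  0.    -0.421]
```

View pics/l1.png

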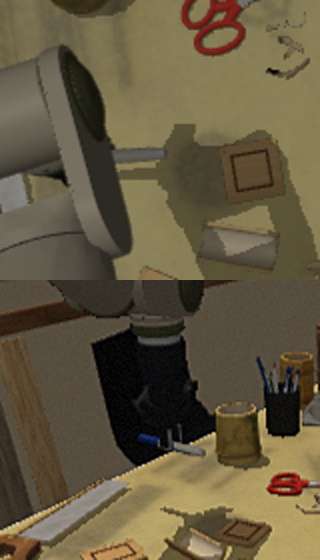

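The marker is held level. I'll measure where it sits in the grip from the scene view.

```bash
python3 - <<'E'
from h import *
b=cv2.imread('pics/raw_l1_scene.png')
for p in ((218,159),(253.5,168)): print(plane('scene',p,120).round(1))
x,y=200,145;roi=cv2.resize(b[y:y+40,x:x+70],None,fx=4,fy=4,interpolation=cv2.INTER_CUBIC)
for nm,m in (('blue',(roi[...,0].astype(int)-roi[...,2]>35)),('white',(roi.min(2)>110))):
    m=cv2.morphologyEx(m.astype(np.uint8),cv2.MORPH_OPEN,np.ones((3,3)))
    ys,xs=np.nonzero(m);print(nm,len(xs))
    for k in (xs.argmin(),xs.argmax()):
        q=(np.array([xs[k],ys[k]])+.5)/4-.5+[x,y];print(q,plane('scene',q,120).round(1))
E
```

```text
[590.3 383.3 120. ]
[597.  234.7 120. ]
blue 577
[218.625 157.875] [598.6 389.  120. ]
[228.375 158.375] [613.  358.7 120. ]
white 1533
[199.625 182.125] [435.  295.8 120. ]
[256.875 156.375] [678.2 291.4 120. ]
```

Emit:
{"name": "arm_command", "arguments": {
  "increments": [
    {"ax": 0,"ay": 0,"az": -0.42,"x": -64.2,"y": -0.9,"z": -1.3,"fingers": -1},
    {"ax": 0,"ay": 0,"az": -0.42,"x": -64.2,"y": -0.9,"z": -1.3,"fingers": -1},
    {"ax": 0,"ay": 0,"az": -0.42,"x": -64.2,"y": -0.9,"z": -1.3,"fingers": -1},
    {"ax": 0,"ay": 0,"az": -0.42,"x": -64.2,"y": -0.9,"z": -1.3,"fingers": -1},
    {"ax": 0,"ay": 0,"az": -0.42,"x": -64.2,"y": -0.9,"z": -1.3,"fingers": -1},
    {"ax": 0,"ay": 0,"az": -0.42,"x": -64.2,"y": -0.9,"z": -1.3,"fingers": -1},
    {"ax": 0,"ay": 0,"az": -0.42,"x": -64.2,"y": -0.9,"z": -1.3,"fingers": -1},
    {"ax": 0,"ay": 0,"az": -0.42,"x": -64.2,"y": -0.9,"z": -1.3,"fingers": -1},
    {"ax": 0,"ay": 0,"az": -0.42,"x": -64.2,"y": -0.9,"z": -1.3,"fingers": -1},
    {"ax": 0,"ay": 0,"az": -0.42,"x": -64.2,"y": -0.9,"z": -1.3,"fingers": -1},
    {"ax": 0,"ay": 0,"az": -0.42,"x": -64.2,"y": -0.9,"z": -1.3,"fingers": -1},
    {"ax": 0,"ay": 0,"az": -0.42,"x": -64.2,"y": -0.9,"z": -1.3,"fingers": -1}
  ]
}}

```text
t: 5.2
position: [619.4, -325.2, 129.5]
eef_rot: [[-0.443, 0.897, -0.002], [0.897, 0.443, 0.002], [0.003, -0.001, -1.0]]
ft_force: [0.0, 0.7, -0.5]
opening: 0.169
```

```bash
python3 look.py l2 top 370 100 150 130 2 scene 340 120 200 160 2.2
python3 go.py 619 -325.3 50 26.4 619 -325.3 18.5 26.4
```

```text
t 5.3 pos [ 620.  -323.   130.6] yaw 26.4 open mm 14.1 F [0.9 0.6 0. ] j6 -64
shift cm [-0.18 -0.19  8.06] turn [-0.    -0.002  0.001]
shift cm [-0.18 -0.19 11.21] turn [-0.    -0.002  0.001]
```

View pics/l2.png

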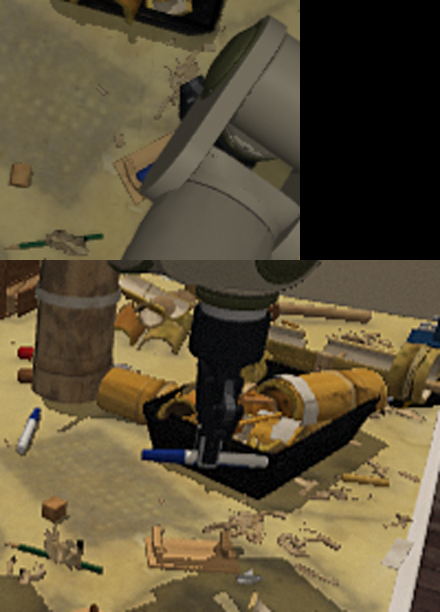

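The marker is held level above the rest, with its ends at scene (404.5,208.6) and (462.3,211.4). I'll compute its offset along the grip.

```bash
python3 - <<'E'
from h import *
b=cv2.imread('pics/raw_l2_scene.png')
c=np.array([620,-323,135.]);d=np.array([-.445,.896,0])
for s in (-75,-70,-65,0,65,70,75): print(s,proj('scene',c+s*d).round(1))
for r in (208,209,210,211,212): print(r,b[r,398:412].sum(1)//3, b[r,456:468].sum(1)//3)
E
```

```text
-75 [464.9 210.1]
-70 [462.8 210. ]
-65 [460.6 209.9]
0 [433.2 208.4]
65 [406.  206.9]
70 [404.  206.8]
75 [401.9 206.7]
208 [116 121 126 128 135 135  58  30  34  40  41  39  37  38] [58 32 17 18  2  0  0 18  7  9  0  0]
209 [113 119 118 121 126 130  61  21  28  28  33  31  33  30] [114 105 105 107 105  43   1   3  11   0  10  16]
210 [111 113 115 116 122 129  53  11  15  14  14  16  19  19] [121 121 124 126 129 132   0   0   6   5   5   9]
211 [107 108 109 113 114 123 111 117 117  84  91  88  24  29] [111 115 114 117 122 143   0   1   0   1   6   8]
212 [107 107 106 108 110 113 121 129 133 125 129 136 127 124] [107 102 105 108 110 106   1   3   5   1  17  20]
```

The marker is centred in the grip to within about 1.5 mm. Lower it in.

Emit:
{"name": "arm_command", "arguments": {
  "increments": [
    {"ax": 0,"ay": 0,"az": 0,"x": -0.3,"y": -0.2,"z": 4,"fingers": -1},
    {"ax": 0,"ay": 0,"az": 0,"x": -0.3,"y": -0.2,"z": 7,"fingers": -1},
    {"ax": 0,"ay": 0,"az": 0,"x": -0.3,"y": -0.2,"z": 9,"fingers": -1},
    {"ax": 0,"ay": 0,"az": 0,"x": -0.3,"y": -0.2,"z": 9.8,"fingers": -1},
    {"ax": 0,"ay": 0,"az": 0,"x": -0.3,"y": -0.2,"z": 10.5,"fingers": -1},
    {"ax": 0,"ay": 0,"az": 0,"x": -0.3,"y": -0.2,"z": 10.9,"fingers": -1},
    {"ax": 0,"ay": 0,"az": 0,"x": -0.3,"y": -0.2,"z": 11.0,"fingers": -1},
    {"ax": 0,"ay": 0,"az": 0,"x": -0.3,"y": -0.2,"z": 11.0,"fingers": -1}
  ]
}}

```text
t: 6.3
position: [619.6, -328.5, 21.7]
eef_rot: [[-0.444, 0.896, 0.0], [0.896, 0.444, -0.0], [-0.001, 0.0, -1.0]]
ft_force: [0.5, 0.6, -0.1]
opening: 0.167
```

```bash
python3 go.py 619.6 -326.6 18.5 26.4
```

```text
t 6.3 pos [ 619.6 -328.5   21.7] yaw 26.4 open mm 14.2 F [ 0.5  0.6 -0.1] j6 -64
shift cm [0.17 0.08 0.32] turn [ 0.     0.001 -0.001]
```

Emit:
{"name": "arm_command", "arguments": {
  "increments": [
    {"ax": 0,"ay": 0,"az": 0,"x": 0.1,"y": 0,"z": 0,"fingers": -1},
    {"ax": 0,"ay": 0,"az": 0,"x": 0.1,"y": 0,"z": 0.2,"fingers": -1},
    {"ax": 0,"ay": 0,"az": 0,"x": 0.1,"y": 0,"z": 0.3,"fingers": -1},
    {"ax": 0,"ay": 0,"az": 0,"x": 0.1,"y": 0,"z": 0.3,"fingers": -1}
  ]
}}

```text
t: 6.8
position: [619.4, -327.6, 19.8]
eef_rot: [[-0.444, 0.896, 0.001], [0.896, 0.444, -0.001], [-0.001, 0.001, -1.0]]
ft_force: [-3.0, 3.1, 8.8]
opening: 0.163
```

```bash
python3 go.py 619.6 -326.6 18.5 26.4
```

```text
t 6.8 pos [ 619.4 -327.6   19.8] yaw 26.4 open mm 13.9 F [-3.   3.1  8.8] j6 -64
shift cm [0.08 0.06 0.13] turn [ 0.001  0.001 -0.001]
```

It touches the V at 8.8 N. Release and retreat.

Emit:
{"name": "arm_command", "arguments": {
  "increments": [
    {"ax": 0,"ay": 0,"az": 0,"x": 0,"y": 0,"z": 0,"fingers": -0.5},
    {"ax": 0,"ay": 0,"az": 0,"x": 0,"y": 0,"z": 0,"fingers": -0.3},
    {"ax": 0,"ay": 0,"az": 0,"x": 0,"y": 0,"z": 0,"fingers": -0.2},
    {"ax": 0,"ay": 0,"az": 0,"x": 0,"y": 0,"z": 0,"fingers": -0.2},
    {"ax": 0,"ay": 0,"az": 0,"x": 0,"y": 0,"z": -1,"fingers": -0.2},
    {"ax": 0,"ay": 0,"az": 0,"x": 0,"y": 0,"z": -3,"fingers": -0.2},
    {"ax": 0,"ay": 0,"az": 0,"x": 0,"y": 0,"z": -7,"fingers": -0.2},
    {"ax": 0,"ay": 0,"az": 0,"x": 0,"y": 0,"z": -11,"fingers": 0.4}
  ]
}}

```text
t: 7.8
position: [619.0, -327.5, 130.2]
eef_rot: [[-0.444, 0.896, 0.0], [0.896, 0.444, -0.0], [-0.0, 0.0, -1.0]]
ft_force: [0.3, -0.7, -0.0]
opening: 0.602
```

```bash
python3 go.py 445 -112 120 90
```

```text
t 7.8 pos [ 619.  -327.5  130.2] yaw 26.4 open mm 51.2 F [ 0.3 -0.7 -0. ] j6 -64
shift cm [27.03 -6.02  1.01] turn [-0.     0.    -1.111]
```

```bash
python3 go.py 445 -112 120 0; python3 look.py l3 scene 390 200 90 80 4 top 405 150 90 65 4
```

```text
t 7.8 pos [ 619.  -327.5  130.2] yaw 26.4 open mm 51.2 F [ 0.3 -0.7 -0. ] j6 -64
shift cm [27.03 -6.02  1.01] turn [0.   0.   0.46]
```

View pics/l3.png

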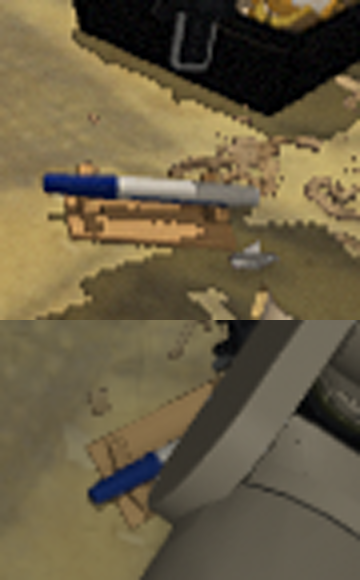

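The marker lies in both notches, overhanging about equally. I'll confirm from the top once the arm is clear. Next is the ring.

Emit:
{"name": "arm_command", "arguments": {
  "increments": [
    {"ax": 0,"ay": 0,"az": 0.46,"x": 27,"y": -6,"z": 1,"fingers": 0.5},
    {"ax": 0,"ay": 0,"az": 0.46,"x": 27,"y": -6,"z": 1,"fingers": 0.5},
    {"ax": 0,"ay": 0,"az": 0.46,"x": 27,"y": -6,"z": 1,"fingers": 0.5},
    {"ax": 0,"ay": 0,"az": 0.46,"x": 27,"y": -6,"z": 1,"fingers": 0.5},
    {"ax": 0,"ay": 0,"az": 0.46,"x": 27,"y": -6,"z": 1,"fingers": 0.5},
    {"ax": 0,"ay": 0,"az": 0.46,"x": 27,"y": -6,"z": 1,"fingers": 0.5},
    {"ax": 0,"ay": 0,"az": 0.46,"x": 27,"y": -6,"z": 1,"fingers": 0.5},
    {"ax": 0,"ay": 0,"az": 0.46,"x": 27,"y": -6,"z": 1,"fingers": 0.5}
  ]
}}

```text
t: 8.9
position: [446.1, -113.1, 118.2]
eef_rot: [[0.001, 1.0, 0.0], [1.0, -0.001, -0.0], [-0.0, 0.0, -1.0]]
ft_force: [0.1, 0.9, 0.2]
opening: 0.751
```

```bash
python3 go.py 445 -112 2 0 435.9 -281 60 0
```

```text
t 8.9 pos [ 446.1 -113.1  118.2] yaw -0.0 open mm 63.8 F [0.1 0.9 0.2] j6 -29
shift cm [ 0.12 -0.12 11.62] turn [ 0.     0.    -0.001]
shift cm [-16.79  -1.02   5.83] turn [ 0.     0.    -0.001]
```

Emit:
{"name": "arm_command", "arguments": {
  "increments": [
    {"ax": 0,"ay": 0,"az": 0,"x": 0.1,"y": -0.1,"z": 5,"fingers": 0.5},
    {"ax": 0,"ay": 0,"az": 0,"x": 0.1,"y": -0.1,"z": 9,"fingers": 0.5},
    {"ax": 0,"ay": 0,"az": 0,"x": 0.1,"y": -0.1,"z": 11,"fingers": 0.5},
    {"ax": 0,"ay": 0,"az": 0,"x": 0.1,"y": -0.1,"z": 11.5,"fingers": 0.5},
    {"ax": 0,"ay": 0,"az": 0,"x": 0.1,"y": -0.1,"z": 11.6,"fingers": 0.5},
    {"ax": 0,"ay": 0,"az": 0,"x": 0.1,"y": -0.1,"z": 11.6,"fingers": -1},
    {"ax": 0,"ay": 0,"az": 0,"x": 0.1,"y": -0.1,"z": 11.6,"fingers": -1},
    {"ax": 0,"ay": 0,"az": 0,"x": 0.1,"y": -0.1,"z": 11.6,"fingers": -1},
    {"ax": 0,"ay": 0,"az": 0,"x": 0.1,"y": -0.1,"z": 11.6,"fingers": -1},
    {"ax": 0,"ay": 0,"az": 0,"x": 0.1,"y": -0.1,"z": 11.6,"fingers": -1},
    {"ax": 0,"ay": 0,"az": 0,"x": 0.1,"y": -0.1,"z": 11.6,"fingers": -1}
  ],
  "force": 30
}}

```text
t: 10.28
position: [444.9, -111.5, 3.2]
eef_rot: [[0.0, 1.0, 0.002], [1.0, -0.0, -0.001], [-0.001, 0.002, -1.0]]
ft_force: [-0.2, -0.2, 6.7]
opening: 0.474
```

```bash
python3 go.py 445 -112 90 0
```

```text
t 10.28 pos [ 444.9 -111.5    3.2] yaw -0.0 open mm 40.3 F [-0.2 -0.2  6.7] j6 -29
shift cm [-0.06  0.02 -8.68] turn [ 0.002  0.001 -0.   ]
```

Emit:
{"name": "arm_command", "arguments": {
  "increments": [
    {"ax": 0,"ay": 0,"az": 0,"x": 0,"y": 0,"z": -2,"fingers": -1},
    {"ax": 0,"ay": 0,"az": 0,"x": 0,"y": 0,"z": -6,"fingers": -1},
    {"ax": 0,"ay": 0,"az": 0,"x": 0,"y": 0,"z": -8.7,"fingers": -1},
    {"ax": 0,"ay": 0,"az": 0,"x": 0,"y": 0,"z": -8.7,"fingers": -1},
    {"ax": 0,"ay": 0,"az": 0,"x": 0,"y": 0,"z": -8.7,"fingers": -1}
  ]
}}

```text
t: 10.9
position: [444.1, -111.0, 88.9]
eef_rot: [[0.0, 1.0, -0.001], [1.0, -0.0, 0.0], [0.0, -0.001, -1.0]]
ft_force: [-0.0, -0.0, -1.8]
opening: 0.467
```

```bash
python3 look.py l4 scene 280 170 100 90 4 top 320 200 90 60 4; python3 go.py 435.9 -281 90 0
```

```text
t 11.0 pos [ 444.  -111.    88.5] yaw 0.0 open mm 40.0 F [-1.  -0.1 -0.3] j6 -29
shift cm [-17.    -0.81  -0.17] turn [-0.002 -0.001  0.   ]
```

View pics/l4.png

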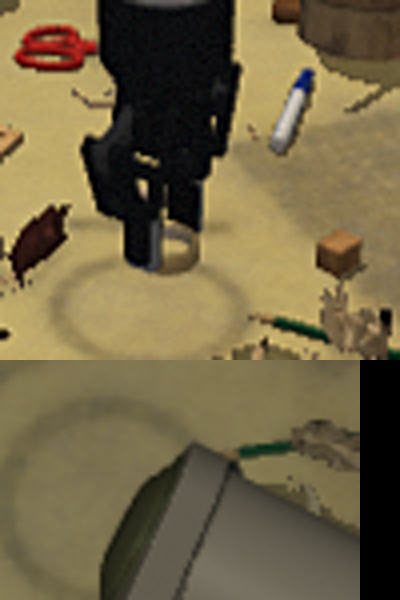

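The ring is held level. I'll check its offset along the fingers from its right edge at col ≈330.

```bash
python3 - <<'E'
from h import *
b=cv2.imread('pics/raw_l4_scene.png')
t=np.linspace(0,6.28,100)
for d in (-5,-2,0,2,5):
    q=np.array([proj('scene',(444+21*np.cos(k),-111+d+22.5*np.sin(k),z)) for k in t for z in (86,98)]);print(d,q[:,0].max().round(1),q[:,1].min().round(1),q[:,1].max().round(1))
for r in (229,231,233): print(r,b[r,322:336].tolist())
E
```

```text
-5 331.9 224.4 238.4
-2 330.8 224.1 238.0
0 330.1 223.9 237.8
2 329.4 223.6 237.5
5 328.3 223.3 237.1
229 [[73, 92, 105], [71, 91, 104], [62, 72, 80], [64, 74, 85], [64, 74, 84], [61, 74, 85], [55, 93, 116], [67, 106, 128], [100, 162, 183], [96, 153, 175], [95, 150, 174], [97, 153, 173], [98, 155, 175], [98, 155, 177]]
231 [[104, 168, 191], [103, 169, 193], [106, 168, 191], [103, 164, 186], [99, 152, 173], [62, 88, 100], [54, 86, 105], [52, 86, 102], [110, 174, 197], [104, 168, 189], [101, 161, 183], [99, 161, 182], [99, 161, 183], [101, 161, 183]]
233 [[78, 130, 147], [79, 127, 146], [78, 122, 143], [70, 116, 136], [60, 100, 120], [50, 81, 99], [42, 71, 87], [48, 73, 87], [109, 171, 192], [101, 160, 180], [103, 160, 181], [102, 161, 183], [105, 162, 183], [99, 158, 181]]
```

The offset is within 2 mm. Move over the dowel.

Emit:
{"name": "arm_command", "arguments": {
  "increments": [
    {"ax": 0,"ay": 0,"az": 0,"x": -17.1,"y": -0.8,"z": 0,"fingers": -1},
    {"ax": 0,"ay": 0,"az": 0,"x": -17.1,"y": -0.8,"z": 0,"fingers": -1},
    {"ax": 0,"ay": 0,"az": 0,"x": -17.1,"y": -0.8,"z": 0,"fingers": -1},
    {"ax": 0,"ay": 0,"az": 0,"x": -17.1,"y": -0.8,"z": 0,"fingers": -1},
    {"ax": 0,"ay": 0,"az": 0,"x": -17.1,"y": -0.8,"z": 0,"fingers": -1},
    {"ax": 0,"ay": 0,"az": 0,"x": -17.1,"y": -0.8,"z": 0,"fingers": -1}
  ]
}}

```text
t: 11.75
position: [436.4, -280.9, 89.1]
eef_rot: [[-0.001, 1.0, -0.001], [1.0, 0.001, 0.001], [0.001, -0.001, -1.0]]
ft_force: [-1.1, 0.2, -0.6]
opening: 0.474
```

```bash
python3 look.py l5 scene 330 200 110 100 5; python3 go.py 435.9 -282 50 0 435.9 -282 13 0
python3 - <<'E'
from h import *
for z in (8,36): print(z,proj('scene',(435.9,-282,z)).round(1))
E
```

```text
t 11.8 pos [ 436.5 -281.    89.2] yaw 0.1 open mm 39.9 F [ 0.4 -0.1  0.3] j6 -46
shift cm [-0.1  -0.06  3.92] turn [-0.    -0.001  0.002]
shift cm [-0.11 -0.06  7.62] turn [-0.    -0.001  0.002]
8 [382.  285.3]
36 [383.1 275.7]
```

View pics/l5.png

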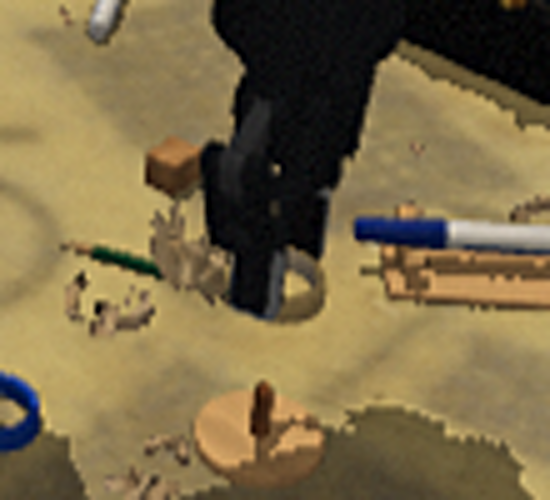

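The dowel's top at scene (382.6,276.4) matches the prediction (383.1,275.7). Lower in two stages.

Emit:
{"name": "arm_command", "arguments": {
  "increments": [
    {"ax": 0,"ay": 0,"az": 0,"x": -0.1,"y": 0,"z": 2.5,"fingers": -1},
    {"ax": 0,"ay": 0,"az": 0,"x": -0.1,"y": 0,"z": 4,"fingers": -1},
    {"ax": 0,"ay": 0,"az": 0,"x": -0.1,"y": 0,"z": 5,"fingers": -1},
    {"ax": 0,"ay": 0,"az": 0,"x": -0.1,"y": 0,"z": 5.5,"fingers": -1},
    {"ax": 0,"ay": 0,"az": 0,"x": -0.1,"y": 0,"z": 6,"fingers": -1},
    {"ax": 0,"ay": 0,"az": 0,"x": -0.1,"y": 0,"z": 6.5,"fingers": -1},
    {"ax": 0,"ay": 0,"az": 0,"x": -0.1,"y": 0,"z": 7,"fingers": -1},
    {"ax": 0,"ay": 0,"az": 0,"x": -0.1,"y": 0,"z": 7.4,"fingers": -1},
    {"ax": 0,"ay": 0,"az": 0,"x": -0.1,"y": 0,"z": 7.6,"fingers": -1},
    {"ax": 0,"ay": 0,"az": 0,"x": -0.1,"y": 0,"z": 7.6,"fingers": -1}
  ]
}}

```text
t: 13.05
position: [436.4, -283.2, 13.2]
eef_rot: [[0.0, 1.0, -0.0], [1.0, -0.0, 0.0], [0.0, -0.0, -1.0]]
ft_force: [0.9, 0.2, 1.4]
opening: 0.471
```

```bash
python3 go.py 435.9 -282 13 0
```

```text
t 13.05 pos [ 436.4 -283.2   13.2] yaw -0.0 open mm 40.0 F [0.9 0.2 1.4] j6 -46
shift cm [ 0.12 -0.05  0.02] turn [-0. -0. -0.]
```

Emit:
{"name": "arm_command", "arguments": {
  "increments": [
    {"ax": 0,"ay": 0,"az": 0,"x": 0,"y": 0,"z": 0,"fingers": 0.2},
    {"ax": 0,"ay": 0,"az": 0,"x": 0,"y": 0,"z": 0,"fingers": 0.4},
    {"ax": 0,"ay": 0,"az": 0,"x": 0,"y": 0,"z": 0,"fingers": 0.4},
    {"ax": 0,"ay": 0,"az": 0,"x": 0,"y": 0,"z": -1,"fingers": 0.4},
    {"ax": 0,"ay": 0,"az": 0,"x": 0,"y": 0,"z": -4,"fingers": 0.4},
    {"ax": 0,"ay": 0,"az": 0,"x": 0,"y": 0,"z": -8,"fingers": 0.4},
    {"ax": 0,"ay": 0,"az": 0,"x": 0,"y": 0,"z": -11,"fingers": 0.4}
  ]
}}

```text
t: 13.92
position: [436.6, -283.3, 125.6]
eef_rot: [[-0.0, 1.0, 0.001], [1.0, 0.0, -0.001], [-0.001, 0.001, -1.0]]
ft_force: [0.1, -0.3, -0.3]
opening: 0.704
```

```bash
python3 go.py 610.5 0.5 120 81
```

```text
t 13.93 pos [ 436.6 -283.3  125.6] yaw 0.0 open mm 59.9 F [ 0.1 -0.3 -0.3] j6 -46
shift cm [28.38 17.4   0.55] turn [ 0.     0.002 -1.414]
```

Emit:
{"name": "arm_command", "arguments": {
  "increments": [
    {"ax": 0,"ay": 0,"az": -1.41,"x": 28.4,"y": 17.4,"z": 0.5,"fingers": 0},
    {"ax": 0,"ay": 0,"az": -1.41,"x": 28.4,"y": 17.4,"z": 0.5,"fingers": 0},
    {"ax": 0,"ay": 0,"az": -1.41,"x": 28.4,"y": 17.4,"z": 0.5,"fingers": 0},
    {"ax": 0,"ay": 0,"az": -1.41,"x": 28.4,"y": 17.4,"z": 0.5,"fingers": 0},
    {"ax": 0,"ay": 0,"az": -1.41,"x": 28.4,"y": 17.4,"z": 0.5,"fingers": 0},
    {"ax": 0,"ay": 0,"az": -1.41,"x": 28.4,"y": 17.4,"z": 0.5,"fingers": 0},
    {"ax": 0,"ay": 0,"az": -1.41,"x": 28.4,"y": 17.4,"z": 0.5,"fingers": 0},
    {"ax": 0,"ay": 0,"az": -1.41,"x": 28.4,"y": 17.4,"z": 0.5,"fingers": 0},
    {"ax": 0,"ay": 0,"az": -1.41,"x": 28.4,"y": 17.4,"z": 0.5,"fingers": 0},
    {"ax": 0,"ay": 0,"az": -1.41,"x": 28.4,"y": 17.4,"z": 0.5,"fingers": 0}
  ]
}}

```text
t: 15.18
position: [610.4, 0.7, 118.7]
eef_rot: [[-0.987, 0.162, 0.0], [0.162, 0.987, -0.0], [-0.0, -0.0, -1.0]]
ft_force: [-0.7, 0.0, 0.6]
opening: 0.492
```

```bash
python3 look.py l6 scene 270 150 200 150 2 top 350 150 140 140 2; python3 go.py 610.5 0.5 3 81
```

```text
t 15.28 pos [610.4   0.7 118.5] yaw 80.7 open mm 42.3 F [ 0.  -0.5 -1.2] j6 -92
shift cm [-1.000e-02 -2.000e-02  1.155e+01] turn [ 0.     0.    -0.005]
```

View pics/l6.png

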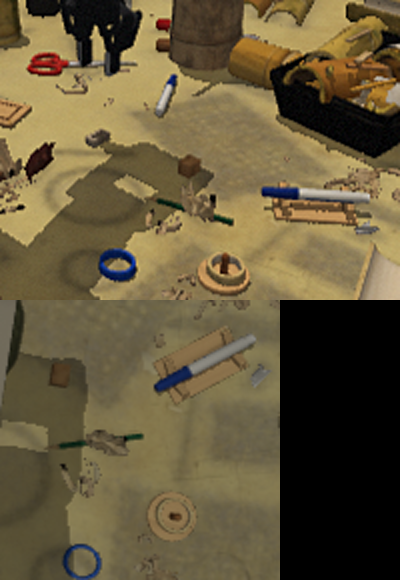

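The ring lies flat round the dowel. The marker spans both notches, with its ends at top (428,193) and (478,170). I'll check the centring numerically while continuing to the pale block.

```bash
python3 - <<'E'
from h import *
a=cv2.imread('pics/raw_l6_top.png');x,y=420,160
roi=cv2.resize(a[y:y+45,x:x+65],None,fx=4,fy=4,interpolation=cv2.INTER_CUBIC)
lab=cv2.cvtColor(roi,cv2.COLOR_BGR2LAB).astype(float);m=((np.median(lab[...,2])-lab[...,2])>11).astype(np.uint8)
cs,_=cv2.findContours(m,cv2.RETR_EXTERNAL,cv2.CHAIN_APPROX_NONE);q=max(cs,key=cv2.contourArea)
r=cv2.minAreaRect(np.array([plane('top',(p+.5)/4-.5+[x,y],22)[:2] for p in q[:,0]],np.float32));print(r)
d=np.array(r[0])-[618.9,-325.3];u=np.radians(26.4);print('across',d@[np.cos(u),np.sin(u)],'along',d@[-np.sin(u),np.cos(u)])
E
```

```text
((618.8484497070312, -326.56097412109375), (16.955604553222656, 139.4685516357422), 25.248632431030273)
across -0.606847657935947 along -1.1065482758700336
```

Emit:
{"name": "arm_command", "arguments": {
  "increments": [
    {"ax": 0,"ay": 0,"az": 0,"x": 0,"y": 0,"z": 5,"fingers": 0},
    {"ax": 0,"ay": 0,"az": 0,"x": 0,"y": 0,"z": 9,"fingers": 0},
    {"ax": 0,"ay": 0,"az": 0,"x": 0,"y": 0,"z": 11,"fingers": 0},
    {"ax": 0,"ay": 0,"az": 0,"x": 0,"y": 0,"z": 11.5,"fingers": 0},
    {"ax": 0,"ay": 0,"az": 0,"x": 0,"y": 0,"z": 11.5,"fingers": 0},
    {"ax": 0,"ay": 0,"az": 0,"x": 0,"y": 0,"z": 11.5,"fingers": -1},
    {"ax": 0,"ay": 0,"az": 0,"x": 0,"y": 0,"z": 11.5,"fingers": -1},
    {"ax": 0,"ay": 0,"az": 0,"x": 0,"y": 0,"z": 11.5,"fingers": -1},
    {"ax": 0,"ay": 0,"az": 0,"x": 0,"y": 0,"z": 11.5,"fingers": -1},
    {"ax": 0,"ay": 0,"az": 0,"x": 0,"y": 0,"z": 11.5,"fingers": -1},
    {"ax": 0,"ay": 0,"az": 0,"x": 0,"y": 0,"z": 11.5,"fingers": -1}
  ],
  "force": 30
}}

```text
t: 16.65
position: [611.0, 0.7, 4.5]
eef_rot: [[-0.987, 0.16, 0.002], [0.16, 0.987, -0.0], [-0.002, -0.0, -1.0]]
ft_force: [-0.9, 0.7, 6.7]
opening: 0.2
```

```bash
python3 go.py 610.5 0.5 110 81
```

```text
t 16.65 pos [611.    0.7   4.5] yaw 80.8 open mm 17.0 F [-0.9  0.7  6.7] j6 -92
shift cm [  0.02  -0.03 -10.55] turn [-0.     0.002 -0.004]
```

The marker is centred to about 1 mm, and the pale block is gripped at 17 mm. Lift it and look from the scene camera for its offset along the fingers.

Emit:
{"name": "arm_command", "arguments": {
  "increments": [
    {"ax": 0,"ay": 0,"az": 0,"x": 0,"y": 0,"z": -2,"fingers": -1},
    {"ax": 0,"ay": 0,"az": 0,"x": 0,"y": 0,"z": -6,"fingers": -1},
    {"ax": 0,"ay": 0,"az": 0,"x": 0,"y": 0,"z": -10,"fingers": -1},
    {"ax": 0,"ay": 0,"az": 0,"x": 0,"y": 0,"z": -10.5,"fingers": -1},
    {"ax": 0,"ay": 0,"az": 0,"x": 0,"y": 0,"z": -10.5,"fingers": -1}
  ]
}}

```text
t: 17.27
position: [610.1, 0.8, 108.1]
eef_rot: [[-0.987, 0.16, -0.0], [0.16, 0.987, 0.0], [0.0, 0.0, -1.0]]
ft_force: [-0.9, 0.3, -1.1]
opening: 0.199
```

```bash
python3 look.py l7 scene 280 120 80 70 7; python3 go.py 435 291.4 100 66.3
python3 - <<'E'
from h import *
a=np.radians(80.8);u=np.array([np.sin(a),-np.cos(a),0]);c=np.array([611,.7,116])
for s in(-18,0,18):
  for w in(-9,9): print(s,w,((proj('scene',c+s*u+w*np.array([np.cos(a),np.sin(a),0])-[0,0,7])+.5-[280,120])*7).round())
E
```

```text
t 17.32 pos [609.9   0.8 107.4] yaw 80.8 open mm 16.8 F [-0.5 -0.  -0.6] j6 -92
shift cm [21.91 25.88  0.77] turn [-0.    -0.002  0.253]
-18 -9 [264. 497.]
-18 9 [231. 484.]
0 -9 [293. 482.]
0 9 [260. 469.]
18 -9 [322. 468.]
18 9 [289. 455.]
```

View pics/l7.png

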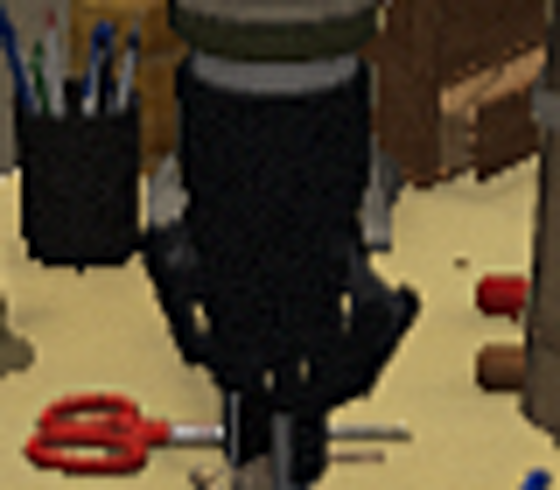

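The gripper holds the block, but it sits at the crop's bottom edge. The top measurement is good to about 3 mm against 8 mm of margin, so I'll carry on and measure after placing.

Emit:
{"name": "arm_command", "arguments": {
  "increments": [
    {"ax": 0,"ay": 0,"az": 0.25,"x": 21.9,"y": 25.9,"z": 0,"fingers": -1},
    {"ax": 0,"ay": 0,"az": 0.25,"x": 21.9,"y": 25.9,"z": 0,"fingers": -1},
    {"ax": 0,"ay": 0,"az": 0.25,"x": 21.9,"y": 25.9,"z": 0,"fingers": -1},
    {"ax": 0,"ay": 0,"az": 0.25,"x": 21.9,"y": 25.9,"z": 0,"fingers": -1},
    {"ax": 0,"ay": 0,"az": 0.25,"x": 21.9,"y": 25.9,"z": 0,"fingers": -1},
    {"ax": 0,"ay": 0,"az": 0.25,"x": 21.9,"y": 25.9,"z": 0,"fingers": -1},
    {"ax": 0,"ay": 0,"az": 0.25,"x": 21.9,"y": 25.9,"z": 0,"fingers": -1},
    {"ax": 0,"ay": 0,"az": 0.25,"x": 21.9,"y": 25.9,"z": 0,"fingers": -1},
    {"ax": 0,"ay": 0,"az": 0.25,"x": 21.9,"y": 25.9,"z": 0,"fingers": -1}
  ]
}}

```text
t: 18.45
position: [436.3, 290.6, 108.0]
eef_rot: [[-0.916, 0.401, -0.001], [0.401, 0.916, -0.0], [0.0, -0.0, -1.0]]
ft_force: [0.2, 0.1, 0.1]
opening: 0.201
```

```bash
python3 go.py 435 291.4 14 66.3
```

```text
t 18.45 pos [436.3 290.6 108. ] yaw 66.4 open mm 17.1 F [0.2 0.1 0.1] j6 -46
shift cm [0.15 0.03 9.4 ] turn [-0.    -0.     0.001]
```

Emit:
{"name": "arm_command", "arguments": {
  "increments": [
    {"ax": 0,"ay": 0,"az": 0,"x": 0.1,"y": 0,"z": 4,"fingers": -1},
    {"ax": 0,"ay": 0,"az": 0,"x": 0.1,"y": 0,"z": 7,"fingers": -1},
    {"ax": 0,"ay": 0,"az": 0,"x": 0.1,"y": 0,"z": 8.5,"fingers": -1},
    {"ax": 0,"ay": 0,"az": 0,"x": 0.1,"y": 0,"z": 9,"fingers": -1},
    {"ax": 0,"ay": 0,"az": 0,"x": 0.1,"y": 0,"z": 9.3,"fingers": -1},
    {"ax": 0,"ay": 0,"az": 0,"x": 0.1,"y": 0,"z": 9.4,"fingers": -1},
    {"ax": 0,"ay": 0,"az": 0,"x": 0.1,"y": 0,"z": 9.4,"fingers": -1},
    {"ax": 0,"ay": 0,"az": 0,"x": 0.1,"y": 0,"z": 9.4,"fingers": -1}
  ]
}}

```text
t: 19.45
position: [434.9, 292.0, 14.7]
eef_rot: [[-0.917, 0.399, 0.001], [0.399, 0.917, 0.0], [-0.0, 0.0, -1.0]]
ft_force: [0.0, 0.4, -0.4]
opening: 0.204
```

```bash
python3 go.py 435 291.4 13 66.3
```

```text
t 19.45 pos [434.9 292.   14.7] yaw 66.5 open mm 17.3 F [ 0.   0.4 -0.4] j6 -46
shift cm [-0.03 -0.05  0.17] turn [0.    0.    0.003]
```

Go down 2 mm more, release and rise.

Emit:
{"name": "arm_command", "arguments": {
  "increments": [
    {"ax": 0,"ay": 0,"az": 0,"x": 0,"y": 0,"z": 0.1,"fingers": -1},
    {"ax": 0,"ay": 0,"az": 0,"x": 0,"y": 0,"z": 0.2,"fingers": -1},
    {"ax": 0,"ay": 0,"az": 0,"x": 0,"y": 0,"z": 0.2,"fingers": -1},
    {"ax": 0,"ay": 0,"az": 0,"x": 0,"y": 0,"z": 0.2,"fingers": -0.4},
    {"ax": 0,"ay": 0,"az": 0,"x": 0,"y": 0,"z": 0.2,"fingers": -0.2},
    {"ax": 0,"ay": 0,"az": 0,"x": 0,"y": 0,"z": 0.2,"fingers": -0.2},
    {"ax": 0,"ay": 0,"az": 0,"x": 0,"y": 0,"z": -1,"fingers": -0.2},
    {"ax": 0,"ay": 0,"az": 0,"x": 0,"y": 0,"z": -4,"fingers": -0.2},
    {"ax": 0,"ay": 0,"az": 0,"x": 0,"y": 0,"z": -8,"fingers": 0},
    {"ax": 0,"ay": 0,"az": 0,"x": 0,"y": 0,"z": -10.5,"fingers": 0}
  ]
}}

```text
t: 20.7
position: [435.1, 292.1, 122.0]
eef_rot: [[-0.917, 0.399, 0.003], [0.399, 0.917, 0.001], [-0.002, 0.002, -1.0]]
ft_force: [0.2, 0.6, -0.6]
opening: 0.5
```

```bash
python3 go.py 609.7 -151.5 120 82
```

```text
t 20.7 pos [435.1 292.1 122. ] yaw 66.5 open mm 42.5 F [ 0.2  0.6 -0.6] j6 -46
shift cm [-33.71 -33.7    0.2 ] turn [ 0.002  0.002 -0.271]
```

Emit:
{"name": "arm_command", "arguments": {
  "increments": [
    {"ax": 0,"ay": 0,"az": -0.27,"x": -33.7,"y": -33.7,"z": 0.2,"fingers": 0},
    {"ax": 0,"ay": 0,"az": -0.27,"x": -33.7,"y": -33.7,"z": 0.2,"fingers": 0},
    {"ax": 0,"ay": 0,"az": -0.27,"x": -33.7,"y": -33.7,"z": 0.2,"fingers": 0},
    {"ax": 0,"ay": 0,"az": -0.27,"x": -33.7,"y": -33.7,"z": 0.2,"fingers": 0},
    {"ax": 0,"ay": 0,"az": -0.27,"x": -33.7,"y": -33.7,"z": 0.2,"fingers": 0},
    {"ax": 0,"ay": 0,"az": -0.27,"x": -33.7,"y": -33.7,"z": 0.2,"fingers": 0},
    {"ax": 0,"ay": 0,"az": -0.27,"x": -33.7,"y": -33.7,"z": 0.2,"fingers": 0},
    {"ax": 0,"ay": 0,"az": -0.27,"x": -33.7,"y": -33.7,"z": 0.2,"fingers": 0},
    {"ax": 0,"ay": 0,"az": -0.27,"x": -33.7,"y": -33.7,"z": 0.2,"fingers": 0},
    {"ax": 0,"ay": 0,"az": -0.27,"x": -33.7,"y": -33.7,"z": 0.2,"fingers": 0},
    {"ax": 0,"ay": 0,"az": -0.27,"x": -33.7,"y": -33.7,"z": 0.2,"fingers": 0}
  ]
}}

```text
t: 22.08
position: [608.9, -150.4, 117.8]
eef_rot: [[-0.99, 0.139, 0.0], [0.139, 0.99, 0.0], [-0.0, 0.0, -1.0]]
ft_force: [-0.3, 0.4, 0.0]
opening: 0.504
```

```bash
python3 go.py 609.7 -151.5 7 82; python3 - <<'E'
from h import *
a=env.camera('top');cv2.imwrite('pics/raw_l8_top.png',a);x,y=170,236
S=6;roi=cv2.resize(a[y:y+56,x:x+56],None,fx=S,fy=S,interpolation=cv2.INTER_CUBIC)
lab=cv2.cvtColor(roi,cv2.COLOR_BGR2LAB).astype(float);mid=lab[150:190,150:190].reshape(-1,3).mean(0);print('mid lab',mid.round())
# grey: less yellow than tile
for th in (128+12,128+15,128+18):
    m=cv2.morphologyEx(((lab[...,2]<th)).astype(np.uint8),cv2.MORPH_OPEN,np.ones((5,5)))
    cs,_=cv2.findContours(m,cv2.RETR_EXTERNAL,cv2.CHAIN_APPROX_NONE)
    for q in cs:
        if cv2.contourArea(q)>1500: print(th,cv2.minAreaRect(np.array([plane('top',(p+.5)/S-.5+[x,y],18)[:2] for p in q[:,0]],np.float32)))
E
```

```text
t 22.07 pos [ 608.9 -150.4  117.8] yaw 82.0 open mm 42.8 F [-0.3  0.4  0. ] j6 -107
shift cm [-0.09 -0.1  11.08] turn [0. 0. 0.]
mid lab [ 86. 130. 140.]
140 ((389.5431823730469, 241.1999053955078), (39.39381790161133, 39.52397537231445), 89.79830169677734)
140 ((435.4463195800781, 290.69940185546875), (18.879619598388672, 35.60985565185547), 65.40473175048828)
143 ((389.933349609375, 241.5890350341797), (40.1748161315918, 40.30147933959961), 89.79830932617188)
143 ((435.2812194824219, 290.7571105957031), (20.596248626708984, 37.30110168457031), 65.49264526367188)
146 ((386.5404357910156, 325.55615234375), (24.90581512451172, 18.921785354614258), 88.5133285522461)
146 ((390.580322265625, 241.71621704101562), (41.37102127075195, 40.662357330322266), 88.4925308227539)
146 ((435.2780456542969, 290.762939453125), (22.262760162353516, 38.25465393066406), 64.86714172363281)
146 ((431.6473388671875, 342.9574279785156), (72.01393127441406, 19.126935958862305), 0.4895738959312439)
```

The pale block sits at (435.4,290.7), 65.4°, against the seat at (435,291.4), 66.3°. Now grip the brown block.

Emit:
{"name": "arm_command", "arguments": {
  "increments": [
    {"ax": 0,"ay": 0,"az": 0,"x": -0.1,"y": -0.1,"z": 5,"fingers": 0},
    {"ax": 0,"ay": 0,"az": 0,"x": -0.1,"y": -0.1,"z": 9,"fingers": 0},
    {"ax": 0,"ay": 0,"az": 0,"x": -0.1,"y": -0.1,"z": 10.7,"fingers": 0},
    {"ax": 0,"ay": 0,"az": 0,"x": -0.1,"y": -0.1,"z": 11.1,"fingers": 0},
    {"ax": 0,"ay": 0,"az": 0,"x": -0.1,"y": -0.1,"z": 11.1,"fingers": 0},
    {"ax": 0,"ay": 0,"az": 0,"x": -0.1,"y": -0.1,"z": 11.1,"fingers": -1},
    {"ax": 0,"ay": 0,"az": 0,"x": -0.1,"y": -0.1,"z": 11.1,"fingers": -1},
    {"ax": 0,"ay": 0,"az": 0,"x": -0.1,"y": -0.1,"z": 11.1,"fingers": -1},
    {"ax": 0,"ay": 0,"az": 0,"x": -0.1,"y": -0.1,"z": 11.1,"fingers": -1},
    {"ax": 0,"ay": 0,"az": 0,"x": -0.1,"y": -0.1,"z": 11.1,"fingers": -1},
    {"ax": 0,"ay": 0,"az": 0,"x": -0.1,"y": -0.1,"z": 11.1,"fingers": -1}
  ],
  "force": 30
}}

```text
t: 23.5
position: [610.7, -153.0, 7.7]
eef_rot: [[-0.99, 0.14, 0.002], [0.14, 0.99, -0.001], [-0.002, -0.001, -1.0]]
ft_force: [-0.8, -0.1, 6.5]
opening: 0.239
```

```bash
python3 go.py 609.7 -151.5 110 82
```

```text
t 23.5 pos [ 610.7 -153.     7.7] yaw 81.9 open mm 20.3 F [-0.8 -0.1  6.5] j6 -107
shift cm [  0.1    0.13 -10.23] turn [-0.001  0.002 -0.001]
```

Emit:
{"name": "arm_command", "arguments": {
  "increments": [
    {"ax": 0,"ay": 0,"az": 0,"x": 0,"y": 0,"z": -2,"fingers": -1},
    {"ax": 0,"ay": 0,"az": 0,"x": 0,"y": 0,"z": -6,"fingers": -1},
    {"ax": 0,"ay": 0,"az": 0,"x": 0,"y": 0,"z": -10,"fingers": -1},
    {"ax": 0,"ay": 0,"az": 0,"x": 0,"y": 0,"z": -10.2,"fingers": -1},
    {"ax": 0,"ay": 0,"az": 0,"x": 0,"y": 0,"z": -10.2,"fingers": -1}
  ]
}}

```text
t: 24.12
position: [609.6, -152.6, 107.9]
eef_rot: [[-0.99, 0.14, -0.001], [0.14, 0.99, 0.0], [0.001, 0.0, -1.0]]
ft_force: [-0.2, -0.1, -0.9]
opening: 0.238
```

```bash
python3 go.py 597.9 174.1 110 99
```

```text
t 24.12 pos [ 609.6 -152.6  107.9] yaw 81.9 open mm 20.2 F [-0.2 -0.1 -0.9] j6 -107
shift cm [ 5.75 32.19 -0.2 ] turn [ 0.    -0.001 -0.298]
```

Emit:
{"name": "arm_command", "arguments": {
  "increments": [
    {"ax": 0,"ay": 0,"az": -0.3,"x": 5.8,"y": 32.2,"z": -0.2,"fingers": -1},
    {"ax": 0,"ay": 0,"az": -0.3,"x": 5.8,"y": 32.2,"z": -0.2,"fingers": -1},
    {"ax": 0,"ay": 0,"az": -0.3,"x": 5.8,"y": 32.2,"z": -0.2,"fingers": -1},
    {"ax": 0,"ay": 0,"az": -0.3,"x": 5.8,"y": 32.2,"z": -0.2,"fingers": -1},
    {"ax": 0,"ay": 0,"az": -0.3,"x": 5.8,"y": 32.2,"z": -0.2,"fingers": -1},
    {"ax": 0,"ay": 0,"az": -0.3,"x": 5.8,"y": 32.2,"z": -0.2,"fingers": -1},
    {"ax": 0,"ay": 0,"az": -0.3,"x": 5.8,"y": 32.2,"z": -0.2,"fingers": -1},
    {"ax": 0,"ay": 0,"az": -0.3,"x": 5.8,"y": 32.2,"z": -0.2,"fingers": -1},
    {"ax": 0,"ay": 0,"az": -0.3,"x": 5.8,"y": 32.2,"z": -0.2,"fingers": -1}
  ]
}}

```text
t: 25.25
position: [598.0, 172.6, 110.2]
eef_rot: [[-0.988, -0.156, -0.0], [-0.156, 0.988, -0.0], [0.0, -0.0, -1.0]]
ft_force: [-0.4, 0.7, 0.6]
opening: 0.236
```

```bash
python3 go.py 597.9 174.1 16.5 99
```

```text
t 25.25 pos [598.  172.6 110.2] yaw 99.0 open mm 20.1 F [-0.4  0.7  0.6] j6 -94
shift cm [-0.01  0.15  9.37] turn [-0. -0.  0.]
```

Emit:
{"name": "arm_command", "arguments": {
  "increments": [
    {"ax": 0,"ay": 0,"az": 0,"x": 0,"y": 0.1,"z": 4,"fingers": -1},
    {"ax": 0,"ay": 0,"az": 0,"x": 0,"y": 0.1,"z": 7,"fingers": -1},
    {"ax": 0,"ay": 0,"az": 0,"x": 0,"y": 0.1,"z": 8.5,"fingers": -1},
    {"ax": 0,"ay": 0,"az": 0,"x": 0,"y": 0.1,"z": 9,"fingers": -1},
    {"ax": 0,"ay": 0,"az": 0,"x": 0,"y": 0.1,"z": 9.2,"fingers": -1},
    {"ax": 0,"ay": 0,"az": 0,"x": 0,"y": 0.1,"z": 9.3,"fingers": -1},
    {"ax": 0,"ay": 0,"az": 0,"x": 0,"y": 0.1,"z": 9.3,"fingers": -1},
    {"ax": 0,"ay": 0,"az": 0,"x": 0,"y": 0.1,"z": 9.3,"fingers": -1}
  ]
}}

```text
t: 26.25
position: [597.8, 175.2, 17.7]
eef_rot: [[-0.987, -0.159, 0.001], [-0.159, 0.987, 0.0], [-0.001, -0.0, -1.0]]
ft_force: [0.5, 0.0, -0.7]
opening: 0.24
```

```bash
python3 go.py 597.9 174.1 15.7 99
```

```text
t 26.25 pos [597.8 175.2  17.7] yaw 99.1 open mm 20.4 F [ 0.5  0.  -0.7] j6 -94
shift cm [ 0.01 -0.11  0.2 ] turn [-0.     0.001  0.002]
```

Emit:
{"name": "arm_command", "arguments": {
  "increments": [
    {"ax": 0,"ay": 0,"az": 0,"x": 0,"y": -0.1,"z": 0,"fingers": -1},
    {"ax": 0,"ay": 0,"az": 0,"x": 0,"y": -0.1,"z": 0.2,"fingers": -1},
    {"ax": 0,"ay": 0,"az": 0,"x": 0,"y": -0.1,"z": 0.2,"fingers": -1},
    {"ax": 0,"ay": 0,"az": 0,"x": 0,"y": -0.1,"z": 0.2,"fingers": -0.4},
    {"ax": 0,"ay": 0,"az": 0,"x": 0,"y": -0.1,"z": 0.2,"fingers": -0.1},
    {"ax": 0,"ay": 0,"az": 0,"x": 0,"y": -0.1,"z": 0.2,"fingers": -0.1},
    {"ax": 0,"ay": 0,"az": 0,"x": 0,"y": -0.1,"z": -1,"fingers": -0.1},
    {"ax": 0,"ay": 0,"az": 0,"x": 0,"y": -0.1,"z": -4,"fingers": -0.1},
    {"ax": 0,"ay": 0,"az": 0,"x": 0,"y": -0.1,"z": -8,"fingers": 0},
    {"ax": 0,"ay": 0,"az": 0,"x": 0,"y": -0.1,"z": -12,"fingers": 0}
  ]
}}

```text
t: 27.5
position: [597.7, 174.2, 139.5]
eef_rot: [[-0.987, -0.159, 0.001], [-0.159, 0.987, 0.0], [-0.001, -0.0, -1.0]]
ft_force: [0.1, 1.7, -1.0]
opening: 0.497
```

```bash
python3 go.py 420 40 220 80
```

```text
t 27.5 pos [597.7 174.2 139.5] yaw 99.1 open mm 42.3 F [ 0.1  1.7 -1. ] j6 -94
shift cm [ 19.67 -10.43  -8.07] turn [0.    0.001 0.334]
```

Move the arm clear for a final look.

Emit:
{"name": "arm_command", "arguments": {
  "increments": [
    {"ax": 0,"ay": 0,"az": 0.3,"x": 19.7,"y": -10.4,"z": -8,"fingers": 0},
    {"ax": 0,"ay": 0,"az": 0.3,"x": 19.7,"y": -10.4,"z": -8,"fingers": 0},
    {"ax": 0,"ay": 0,"az": 0.3,"x": 19.7,"y": -10.4,"z": -8,"fingers": 0},
    {"ax": 0,"ay": 0,"az": 0.3,"x": 19.7,"y": -10.4,"z": -8,"fingers": 0},
    {"ax": 0,"ay": 0,"az": 0.3,"x": 19.7,"y": -10.4,"z": -8,"fingers": 0},
    {"ax": 0,"ay": 0,"az": 0.3,"x": 19.7,"y": -10.4,"z": -8,"fingers": 0},
    {"ax": 0,"ay": 0,"az": 0.3,"x": 19.7,"y": -10.4,"z": -8,"fingers": 0}
  ]
}}

```text
t: 28.38
position: [420.3, 40.7, 217.0]
eef_rot: [[-0.99, 0.14, -0.001], [0.14, 0.99, 0.0], [0.001, 0.0, -1.0]]
ft_force: [-0.4, 0.2, -0.6]
opening: 0.5
```

```bash
python3 - <<'E'
from h import *
a=env.camera('top');b=env.camera('scene');print(env.state()['t'])
f=lambda im,x,y,w,h,W,H:cv2.resize(im[y:y+h,x:x+w],(W,H),interpolation=cv2.INTER_CUBIC)
u=np.hstack([f(a,165,160,120,150,240,300),f(a,405,150,90,150,180,300),f(b,185,170,120,100,360,300)])
v=np.hstack([f(b,340,200,150,110,400,293),f(a,220,170,52,48,380,293)])
o=np.zeros((593,780,3),np.uint8);o[:300]=u;o[300:]=v;cv2.imwrite('pics/f.png',o)
# brown block: redder/darker than tile
x,y,S=226,174,6
roi=cv2.resize(a[y:y+40,x:x+40],None,fx=S,fy=S,interpolation=cv2.INTER_CUBIC);L=cv2.cvtColor(roi,cv2.COLOR_BGR2LAB)[...,0]
print(L[120,::12],L[::12,120])
E
```

```text
28.475
[108 106 104 120 126  80 115 110  93 102 104  98  59  79  95 112 122  89
 115 129] [131 130 130 125 121 126  69 129  97  99 104 106 105  60 108  58 122 113
 103 129]
```

View pics/f.png

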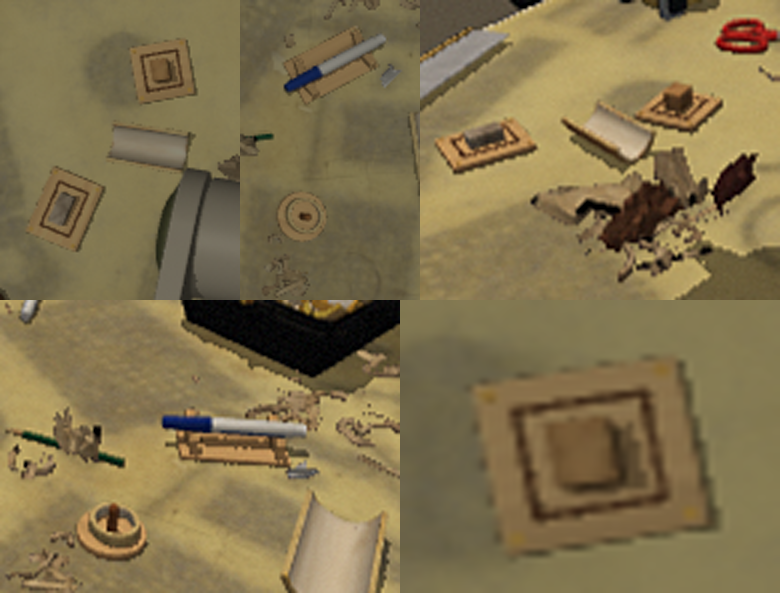

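All four are seated. The brown block is well inside the square outline and parallel to it. The pale block is inside the oblong, the ring is flat on the dowel, and the marker lies across both notches.

```bash
python3 -c "
from rig import env
print(env.finish_job())"
```

```text
the job is handed in; nothing more can be done
None
```

I put all four pieces back in the order asked (marker, ring, pale block, brown block) and handed the job in at 28.5 s. The gripper was open and clear of everything.

The last checks showed:
- **Marker:** it lies in both notches, about 1 mm off centre along the rest and 0.6 mm across it. Its angle is about 1° off the rest's. I measured this from the top view after placing it, and the final view agrees.
- **Ring:** it lies flat on the foot round the dowel, seen in both views.
- **Pale block:** it is within about 1 mm and 1° of the middle of the oblong outline, by measurement.
- **Brown block:** it is inside the square outline and parallel to it, but I judged this by eye only; I took no measurement of its final position.

No check failed, though a few readings were less sure:
- **Marker length:** it measured 139–142 mm in the top view instead of the stated 135 mm, which I put down to blurred edges.
- **Pale block in the grip:** that check was missed because the crop cut the block off, so I checked it only after placing.
- **Forces:** the highest I saw at the wrist was about 10 N, read only at the end of each move.

I viewed 14 pictures.

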